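Put the hearing aid case on to charge

ROBOT

A 7-joint arm with a two-finger parallel gripper is mounted at the origin on the work surface. World frame = base frame: x ahead of the robot, y to its left, z up, the work surface at z = 0. Lengths are in mm, angles in rad, forces in N, time in s.
With the tool pointing down it reaches from about 425 to 950 mm from the base axis. Payload 16.7 kg.
Tool frame: the origin (TCP) lies between the finger pads, 19 mm behind the fingertips; this is the grasp point; z points along the fingers, y is the direction in which the jaws open and shut (so a half turn about z gives the same grasp; the last joint's range is limited). The gripper opens to 94 mm and grips with 3 to 60 N. Pads are 16 mm wide; open, the fingers measure 119 mm over their backs; the gripper's body (75 mm by 177 mm) begins 78 mm behind the grasp point.
Start: joints at [-1.355, 0.426, 0.074, 1.606, -0.034, 1.111, -0.067], TCP at [241.447, 630.301, 224.267] pointing down, gripper open.
Joint ranges: [-2.85, 2.85], [-0.5, 2.14], [-1.23, 1.37], [0.21, 2.46], [-1.02, 4.16], [0.16, 2.05], [-2.73, 2.73]. Speed limits (rad/s): [1.89, 1.89, 2.39, 2.39, 3.01, 3.01, 3.01].

INTERFACE

Orientations are given as a unit quaternion [w, x, y, z].
In Python, from station import env, cams, order gives the robot as it stands.
- The arm moves only by the shell command python3 -m crank 'ROWS' [FORCE]. ROWS is a JSON object of lists of equal length, an entry for each row: "rot": the turn, a rotation vector about the tool's x, y, z in rad, a list of three; "travel": the shift along the tool's x, y, z in cm, a list of three; "jaw": the opening, from 0 (shut) to 1 (fully open). In form: {"rot": [[wx, wy, wz], ...], "travel": [[tx, ty, tz], ...], "jaw": [jaw, ...]}. A call has 1 to 8 rows; each row is the pose to reach, as a shift and turn from the pose measured when the call began, along the tool's axes at that moment; what a row does not reach only later rows make up. A row lasts 1/12 s, in which the tool goes at most 41.7 mm and 7.16 degrees, less where a joint would pass 70% of its speed; a pose out of reach is approached as far as the arm can. A call with a gripper value outside its range is refused whole. The fingers move at their own pace and stop on an object; FORCE is the grip in N (left out, the last holds). Time passes only in rows, so rows that repeat a pose let the fingers close. It gives the time, the measured TCP pose, the force and the opening at its end, in the units of the state.
- env.read_state(): the state, without advancing time (a new reading comes with each control period).
- cams.get_image(name): name is "scene" or "side" or "wrist"; returns the picture (400x640x3 uint8, red, green, blue); there is no depth.
- cams.camera_info(name): a dict with "camera_matrix" (3x3 intrinsics, pixels), "cam_to_world" (4x4, takes a point from camera to world coordinates). Camera axes: x right, y down, z forward; pixel columns grow to the right and rows downward; lengths in mm; the calibration is good to about 2 mm. A picture is of the moment at which its call begins: read the wrist's pose just before it. camera_info takes no time and is no camera call; for the wrist camera it gives the pose at the moment of the call.
- order.hand_in(): hands the job in, once; it reports no verdict.
The state is a dict: "time_s": time; "qpos": joint angles; "qvel": joint speeds; "joint_efforts": joint torques, N m; "tcp_pos": TCP position; "orientation": TCP orientation; "wrist_force": force on the tool from outside, world axes, zero at the start; "wrist_torque": the same for the moment, N m; "width": opening from 0.0 (shut) to 1.0 (fully open).
Only numpy, scipy, OpenCV 4.12 (cv2) and the standard library are available. Lean on these libraries where they do the work, as an engineer would, in place of code of your own. Each camera call takes 0.05 s, during which the arm holds its last target.

TASK

The dark red hearing aid case on the white tray is stuck behind the battery caddy, the ear drops and the cleaning spray. Move those three onto the black rubber mat, then set the case flat in the recess of the white charging dock, and only once it is in the dock stand the three back, each in the middle of the coaster of its own colour (caddy grey, ear drops orange, spray blue). Keep the three upright all along and do not disturb the green tray of domes.

Things in the scene. Friction and masses are not known exactly. Their poses are not given: they have to be found in the camera images.
- aid_case: hearing aid case: loose dark red box, rounded edges, 44 mm (its x) x 60 mm (its y) x 34 mm high, 110 g. Lies on the white tray (210 x 150 mm, floor 4 mm, rim 10 mm high) about 54 mm behind the middle one of the three, its y within 10 degrees of their row. Once they are gone, 30 mm or more is free before and behind it: grip it across its 44 mm. Origin: centre of underside; z up.
- battery_caddy: battery caddy: translucent grey round tube with a stack of coin cells inside and a black lid, 36 mm across (lid 37 mm), 100 mm tall, about 120 g. Loose, upright on its coaster. Origin: centre of its underside; z up. Next one is 62 mm away: grip with the fingers closing across the row, TCP about 60 mm above its underside (none is over 104 mm tall).
- ear_drops: ear drops: brown bottle with paper label and orange cap, 36 mm across and straight up to 78 mm, narrow cap (23 mm) above, 104 mm tall, about 90 g. Loose, upright on its coaster. Origin: centre of its underside; z up. Next one is 62 mm away: grip with the fingers closing across the row, TCP about 60 mm above its underside (none is over 104 mm tall).
- cleaning_spray: cleaning spray: blue can with a white band and a white cap (30 mm across), 36 mm across and straight up to 84 mm, 102 mm tall, about 100 g. Loose, upright on its coaster. Origin: centre of its underside; z up. Next one is 62 mm away: grip with the fingers closing across the row, TCP about 60 mm above its underside (none is over 104 mm tall).
- coaster_grey: grey flat round coaster, 54 mm across, 3 mm thick, fixed; home of the battery caddy, which starts on it so only a coloured edge shows. Origin: centre of its underside, 4 mm above the table (top at 7 mm); z up. The three coasters form a row in the front half of a white tray, 62 mm apart, order varies, row within 13 degrees of the y axis.
- coaster_orange: orange flat round coaster, 54 mm across, 3 mm thick, fixed; home of the ear drops, which starts on it so only a coloured edge shows. Origin: centre of its underside, 4 mm above the table (top at 7 mm); z up. The three coasters form a row in the front half of a white tray, 62 mm apart, order varies, row within 13 degrees of the y axis.
- coaster_blue: blue flat round coaster, 54 mm across, 3 mm thick, fixed; home of the cleaning spray, which starts on it so only a coloured edge shows. Origin: centre of its underside, 4 mm above the table (top at 7 mm); z up. The three coasters form a row in the front half of a white tray, 62 mm apart, order varies, row within 13 degrees of the y axis.
- dock: white charging dock, fixed, 92 mm (x) x 150 mm (y), 20 mm high. Recess with dark floor 20 mm above the table, 58 mm (x) x 74 mm (y) inside, rim 8 mm wide, 6 mm high; the case lies in it with its y along the dock's y, either way round. A green button at y = +68 mm, 27 mm high, is not needed. Origin: on the table under the recess centre; z up. Left or right of the tray, turned up to 20 degrees.
- side_mat: side area: black rubber mat, fixed, 200 mm (its x) x 150 mm (its y), 3 mm thick; room for the three in a row along x, 65 mm apart. Origin: centre of its underside, on the table; z up. On the other side from the dock, turned up to 9 degrees.
- dome_tray: bystander: small green silicone tray of hearing aid domes, 60 (x) x 85 (y) x 13 mm high, loose, in front of the white tray, near the robot. Leave it alone. Origin: centre of its underside; z up.
Things that resemble listed ones, but are neither listed nor needed, are in the scene too. Of the things like the aid_case, leave any that is purple, turquoise or yellow; of the rest the smaller one is meant.

How it is judged (in metres and radians):
On the way, in this order (a step that is already met when the one before it is completed fails the run):
1. battery caddy, ear drops and cleaning spray all stand upright on the black mat, released (x of battery_caddy in the frame of side_mat between -0.1 and 0.1 m and y of battery_caddy in the frame of side_mat between -0.075 and 0.075 m and z of battery_caddy in the frame of side_mat between 0 and 0.006 m and angle between each of battery_caddy, ear_drops, cleaning_spray's own z axis and vertical below 0.12 rad and linear speed of each of battery_caddy, ear_drops, cleaning_spray below 0.02 m/s and contact force between the fingers and battery_caddy below 0.1 N and x of ear_drops in the frame of side_mat between -0.1 and 0.1 m and y of ear_drops in the frame of side_mat between -0.075 and 0.075 m and z of ear_drops in the frame of side_mat between 0 and 0.006 m and contact force between the fingers and ear_drops below 0.1 N and x of cleaning_spray in the frame of side_mat between -0.1 and 0.1 m and y of cleaning_spray in the frame of side_mat between -0.075 and 0.075 m and z of cleaning_spray in the frame of side_mat between 0 and 0.006 m and contact force between the fingers and cleaning_spray below 0.1 N), for 0.2 s.
2. the case lies flat in the dock's recess, released, while the three still stand on the mat (all of step 1 and horizontal distance between aid_case and dock below 0.012 m and z of aid_case in the frame of dock between 0.0165 and 0.0235 m and angle between aid_case's own z axis and vertical below 0.08 rad and angle between the y axis of aid_case and the y axis of dock, either way round below 0.4 rad and linear speed of aid_case below 0.02 m/s and contact force between the fingers and aid_case below 0.1 N), for 0.2 s.
At the end, for the whole second after the job is handed in: The case lies flat in the dock's recess (centre within 12 mm, on the recess floor, long side along the recess), and the caddy, drops and spray each stand upright on the coaster of their own colour (grey, orange, blue), within 13 mm of its centre; all released and at rest (horizontal distance between aid_case and dock below 0.012 m and z of aid_case in the frame of dock between 0.0165 and 0.0235 m and angle between aid_case's own z axis and vertical below 0.08 rad and angle between the y axis of aid_case and the y axis of dock, either way round below 0.4 rad and linear speed of each of aid_case, battery_caddy, ear_drops, cleaning_spray below 0.02 m/s and contact force between the fingers and aid_case below 0.1 N and horizontal distance between battery_caddy and coaster_grey below 0.013 m and z of battery_caddy in the frame of coaster_grey between 0 and 0.006 m and angle between each of battery_caddy, ear_drops, cleaning_spray's own z axis and vertical below 0.12 rad and contact force between the fingers and battery_caddy below 0.1 N and horizontal distance between ear_drops and coaster_orange below 0.013 m and z of ear_drops in the frame of coaster_orange between 0 and 0.006 m and contact force between the fingers and ear_drops below 0.1 N and horizontal distance between cleaning_spray and coaster_blue below 0.013 m and z of cleaning_spray in the frame of coaster_blue between 0 and 0.006 m and contact force between the fingers and cleaning_spray below 0.1 N); the robot touches nothing.
It fails at once if the green dome tray is shifted by more than 20 mm or tipped (distance of dome_tray from where it was at the start of the episode above 0.02 m or angle between dome_tray's own z axis and vertical above 0.3 rad).
It fails at once if one of the three is tipped over (more than about 35 degrees) (angle between any of battery_caddy, ear_drops, cleaning_spray's own z axis and vertical above 0.6 rad).
It also fails if it takes over 141 s, if anything falls off the work surface, if the arm or the gripper's body presses on something with over 40 N, if the wrist force passes 120 N, or if a joint passes its speed limit or range.

## Working session

There is one attempt and no reset: what is moved stays moved. The work goes in short steps, Python scripts to look and compute and a shell command to move; the robot and the scene stay as the last step left them, time stands still between calls to the robot, and variables do not carry over. Pictures are saved under pics/ and viewed, and the job is handed in when it is done.

```bash
ls; mkdir -p pics
python3 - <<'E'
from station import env,cams,order
import cv2,numpy as np
s=env.read_state(); print({k:np.round(v,3).tolist() for k,v in s.items()})
for n in ["scene","side"]:
    im=cams.get_image(n); cv2.imwrite(f"pics/{n}0.png",im[:,:,::-1]); c=cams.camera_info(n); print(n,np.round(c["camera_matrix"],1).tolist(),np.round(c["cam_to_world"],3).tolist())
E
```

```text
pics
{'time_s': 0.0, 'qpos': [-1.355, 0.427, 0.074, 1.607, -0.034, 1.111, -0.067], 'qvel': [0.0, 0.001, -0.001, -0.002, -0.002, -0.0, -0.0], 'joint_efforts': [0.001, -93.582, 3.667, -45.42, -0.049, 0.02, 0.0], 'tcp_pos': [241.316, 629.963, 223.595], 'orientation': [-0.0, 0.182, 0.983, -0.001], 'wrist_force': [-0.012, 0.033, -0.15], 'wrist_torque': [-0.032, 0.018, 0.008], 'width': 0.999}
scene [[379.1, 0.0, 314.1], [0.0, 379.1, 195.1], [0.0, 0.0, 1.0]] [[0.328, 0.566, -0.756, 1088.401], [0.945, -0.201, 0.26, -203.877], [-0.005, -0.8, -0.6, 487.669], [0.0, 0.0, 0.0, 1.0]]
side [[445.8, 0.0, 327.9], [0.0, 445.8, 196.2], [0.0, 0.0, 1.0]] [[0.979, -0.119, 0.163, 348.245], [-0.202, -0.584, 0.787, -678.832], [0.001, -0.803, -0.596, 564.733], [0.0, 0.0, 0.0, 1.0]]
```

View pics/scene0.png

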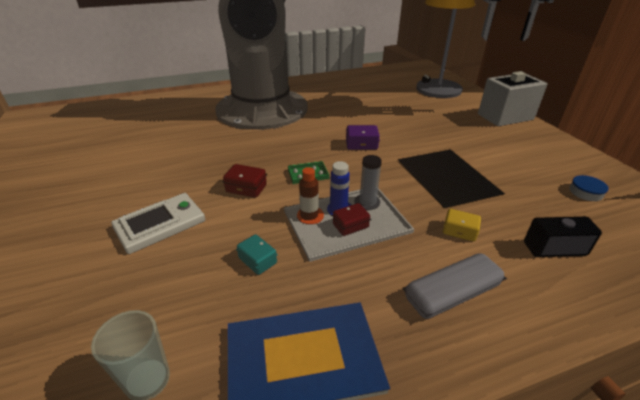

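View pics/side0.png

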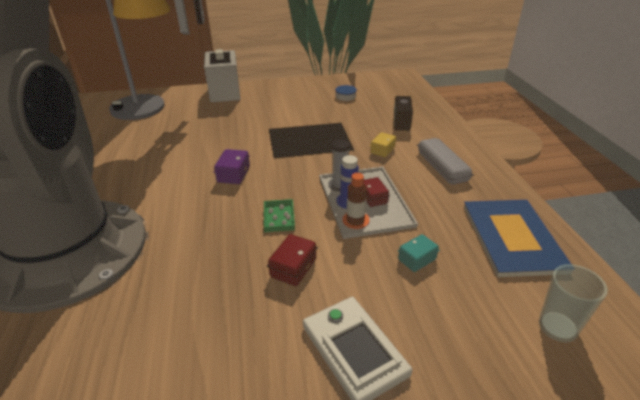

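The scene camera faces the robot. The mat (450,175) lies at +y and the dock (160,220) at -y. The tray at (348,220) holds the row ear drops (310,195), spray (340,188), caddy (371,182), with the small red case behind it at (351,218). A larger red decoy sits at (245,180). Next I'll zoom in and measure.

```bash
cat > h.py <<'E'
import cv2,numpy as np
from scipy.spatial.transform import Rotation as R
from station import env,cams,order
def cam(n):
    c=cams.camera_info(n); return np.array(c["camera_matrix"]),np.array(c["cam_to_world"])
def ray(K,T,uv,z):
    uv=np.atleast_2d(uv).astype(float); d=np.c_[(uv[:,0]-K[0,2])/K[0,0],(uv[:,1]-K[1,2])/K[1,1],np.ones(len(uv))]@T[:3,:3].T
    return T[:3,3]+d*((z-T[2,3])/d[:,2])[:,None]
def proj(K,T,P):
    p=(np.atleast_2d(P)-T[:3,3])@T[:3,:3]; p=p@K.T; return p[:,:2]/p[:,2:]
def save(name,im): cv2.imwrite(f"pics/{name}.png",im[:,:,::-1])
def load(name): return cv2.imread(f"pics/{name}.png")[:,:,::-1].copy()
def crop(im,x0,y0,x1,y1,s): return cv2.resize(im[y0:y1,x0:x1],None,fx=s,fy=s,interpolation=cv2.INTER_CUBIC)
E
python3 - <<'E'
from h import *
a=load("scene0");b=load("side0")
save("c1",crop(a,280,140,420,260,5)); save("c2",crop(b,310,130,430,245,5))
E
```

```text
(no output)
```

View pics/c1.png

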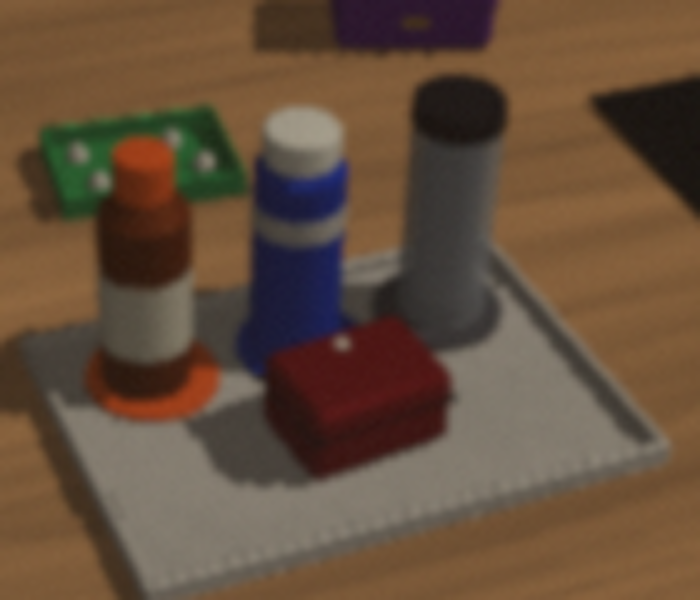

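View pics/c2.png

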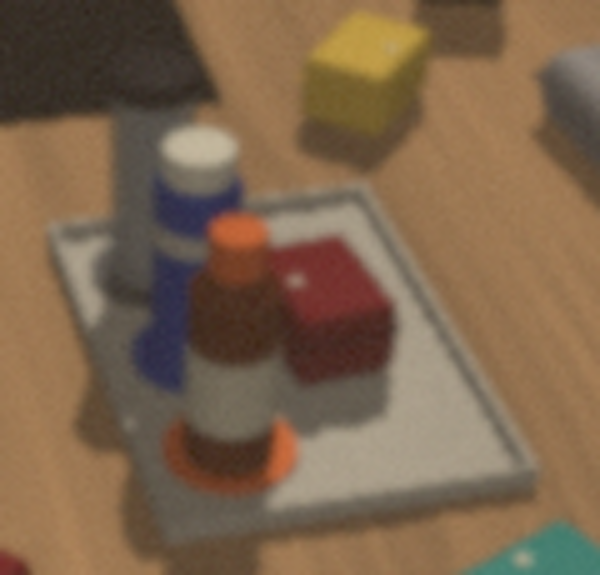

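Run:
```python
from h import *
pts={"drops":((142,150),(238,232),111),"spray":((303,130),(200,150),109),"caddy":((460,95),(155,72),107)}
for k,(a,b,z) in pts.items():
    pa=ray(*cam("scene"),(280+a[0]/5-.4,140+a[1]/5-.4),z)[0]; pb=ray(*cam("side"),(310+b[0]/5-.4,130+b[1]/5-.4),z)[0]; print(k,pa.round(1),pb.round(1))
quad={"scene":[(268,375),(390,320),(450,378),(322,440)],"side":[(273,250),(340,238),(394,303),(305,320)]}
for n,o in (("scene",(280,140)),("side",(310,130))):
    q=np.array(quad[n])/5-.4+np.array(o); p=ray(*cam(n),q,38); print(n,p.round(1)[:,:2].tolist(),p.mean(0).round(1),np.linalg.norm(p-np.roll(p,-1,0),axis=1).round(1))
# mat & tray
for n in ("scene","side"):
    im=load(n+"0"); hsv=cv2.cvtColor(im,cv2.COLOR_RGB2HSV)
    K,T=cam(n)
    m=(hsv[:,:,2]<45).astype(np.uint8)
    cs,_=cv2.findContours(m,0,1)
    for c in cs:
        if cv2.contourArea(c)>800:
            p=ray(K,T,c[:,0],3)[:,:2].astype(np.float32); r=cv2.minAreaRect(p); print(n,"dark",c[:,0].mean(0),r)
    m=cv2.inRange(hsv,(35,80,30),(85,255,255)); cs,_=cv2.findContours(m,0,1)
    for c in cs:
        if cv2.contourArea(c)>40:
            p=ray(K,T,c[:,0],13)[:,:2].astype(np.float32); print(n,"green",cv2.contourArea(c),c[:,0].mean(0),cv2.minAreaRect(p))
save("d1",crop(load("scene0"),100,185,215,260,6)); save("d2",crop(load("side0"),290,285,420,400,5))
```

```text
drops [537.4 -26.2 111. ] [537.  -29.7 111. ]
spray [541.6  35.3 109. ] [537.8  31.  109. ]
caddy [535.8 102.7 107. ] [535.   96.4 107. ]
scene [[590.5, 4.1], [575.6, 60.2], [614.6, 66.7], [630.4, 9.0]] [602.8  35.   38. ] [58.1 39.5 59.8 40.1]
side [[578.3, 58.8], [608.3, 61.8], [616.1, 12.4], [577.6, 8.4]] [595.1  35.3  38. ] [30.2 50.  38.7 50.4]
scene dark [561.97607656 234.54066986] ((749.5411376953125, 398.1405944824219), (159.91488647460938, 102.5994644165039), 73.93997192382812)
scene dark [450.73076923 178.23076923] ((508.6844177246094, 316.5702209472656), (147.24288940429688, 195.34619140625), 89.30791473388672)
scene dark [538.56909091  44.31454545] ((-518.68701171875, 1465.555419921875), (663.8305053710938, 2225.22509765625), 35.69800567626953)
scene dark [251.94520548  16.73287671] ((-1260.9854736328125, 227.38636779785156), (306.4451599121094, 1049.9151611328125), 78.44860076904297)
scene green 906.0 [256.76041667 253.60416667] ((614.6233520507812, -147.13836669921875), (80.93944549560547, 54.17717361450195), 23.86052894592285)
scene green 391.0 [307.31538462 170.7       ] ((401.6329650878906, 17.155916213989258), (85.74466705322266, 74.53121185302734), 84.51174926757812)
side dark [ 49.35748792 107.05797101] ((-218.5458984375, 706.659423828125), (133.4055633544922, 673.6303100585938), 18.02669334411621)
side green 64.5 [335.22222222 314.14814815] ((448.591796875, -249.00564575195312), (15.17473030090332, 15.374510765075684), 78.41788482666016)
side green 466.0 [418.75555556 247.91111111] ((628.5664672851562, -135.14553833007812), (60.003170013427734, 45.21472930908203), 25.68770408630371)
side green 866.5 [278.36521739 215.48695652] ((392.0846862792969, 10.15664291381836), (97.4502182006836, 57.79424285888672), 84.930419921875)
```

View pics/d1.png

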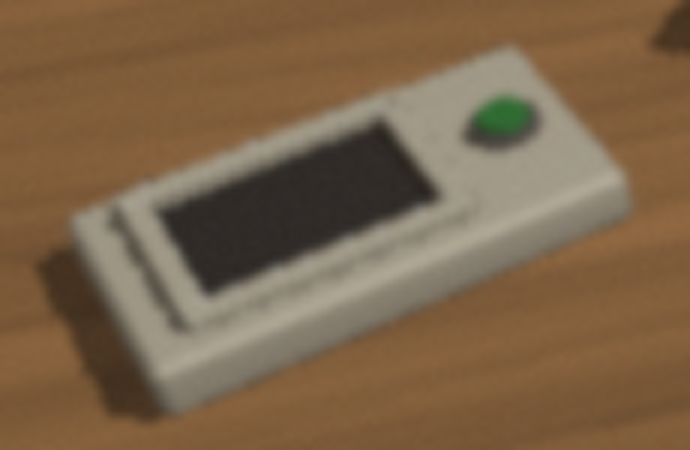

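View pics/d2.png

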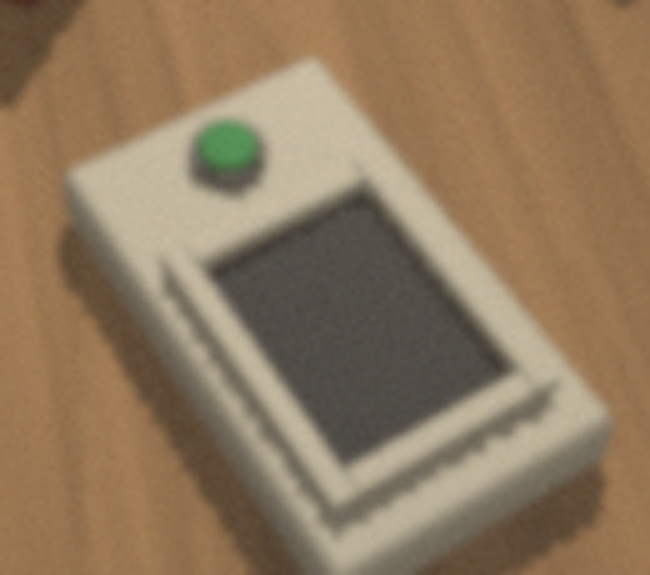

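Run:
```python
from h import *
q1=np.array([(72,225),(515,48),(628,183),(165,385)])/6-.4+np.array((100,185)); 
q2=np.array([(70,180),(315,60),(608,412),(340,570)])/5-.4+np.array((290,285))
b1=np.array([505,115])/6-.4+np.array((100,185)); b2=np.array([228,143])/5-.4+np.array((290,285))
for n,q,b in (("scene",q1,b1),("side",q2,b2)):
    p=ray(*cam(n),q,20); print(n,p.round(1)[:,:2].tolist(),p.mean(0).round(1),np.linalg.norm(p-np.roll(p,-1,0),axis=1).round(1), "button",ray(*cam(n),b,27).round(1))
im=load("side0"); g=cv2.cvtColor(im,cv2.COLOR_RGB2HSV)
save("m2",crop(im,255,110,365,165,6))
```

```text
scene [[451.7, -389.1], [401.7, -250.9], [489.2, -221.9], [537.3, -358.3]] [ 470. -305.   20.] [146.9  92.2 144.6  90.9] button [[ 449.1 -256.    27. ]]
side [[398.8, -257.0], [481.7, -227.0], [529.3, -361.9], [446.9, -390.5]] [ 464.2 -309.1   20. ] [ 88.1 143.1  87.2 141.9] button [[ 446.6 -258.6   27. ]]
```

View pics/m2.png

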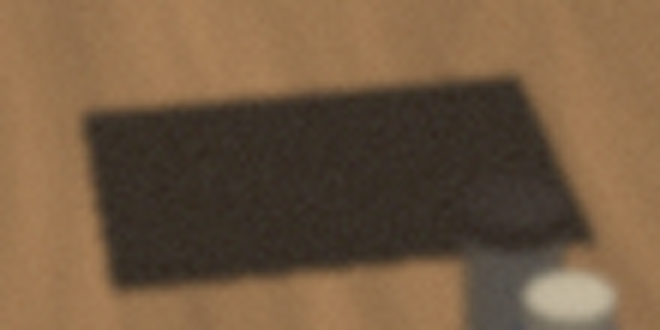

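```bash
cat >> h.py <<'E'
def go(x,y,z,jaw_deg):
    "print travel (cm, tool axes) and rot for world TCP target, tool down, jaw axis at jaw_deg (mod 180) from world x"
    s=env.read_state(); p=np.array(s["tcp_pos"]); r=R.from_quat(np.roll(s["orientation"],-1)); M=r.as_matrix()
    best=None
    for a in (jaw_deg,jaw_deg+180):
        a=np.radians(a); yv=np.array([np.cos(a),np.sin(a),0]); zv=np.array([0,0,-1]); Rt=np.c_[np.cross(yv,zv),yv,zv]
        w=(r.inv()*R.from_matrix(Rt)).as_rotvec()
        if best is None or np.linalg.norm(w)<np.linalg.norm(best): best=w
    t=M.T@(np.array([x,y,z])-p)/10
    print("travel",t.round(2).tolist(),"rot",best.round(3).tolist(),"dist mm",round(np.linalg.norm(t)*10))
def st():
    s=env.read_state(); M=R.from_quat(np.roll(s["orientation"],-1)).as_matrix()
    print("t",round(s["time_s"],2),"p",np.round(s["tcp_pos"],1).tolist(),"jaw",round(np.degrees(np.arctan2(M[1,1],M[0,1])),2),"tilt",np.round(np.degrees(np.arccos(-M[2,2])),2),"w",round(s["width"],3),"F",np.round(s["wrist_force"],1).tolist(),"q",np.round(s["qpos"],2).tolist())
E
python3 - <<'E'
from h import *
st(); go(480,35,300,0)
K,T=cam("wrist"); print(K.round(1).tolist(),T.round(2).tolist())
E
```

```text
t 0.1 p [241.3, 630.0, 223.6] jaw 69.04 tilt 0.07 w 1.0 F [-0.5, -0.3, 0.3] q [-1.35, 0.43, 0.07, 1.61, -0.03, 1.11, -0.07]
travel [-43.57, -47.03, -7.58] rot [-0.001, 0.001, 1.205] dist mm 646
[[329.8, 0.0, 318.1], [0.0, 329.8, 200.4], [0.0, 0.0, 1.0]] [[0.36, 0.9, 0.26, 165.07], [0.93, -0.34, -0.1, 658.9], [-0.0, 0.28, -0.96, 384.33], [0.0, 0.0, 0.0, 1.0]]
```

```bash
python3 -m crank '{"rot":[[0,0,0.1],[0,0,0.2],[0,0,0.3],[0,0,0.4],[0,0,0.5],[0,0,0.6],[0,0,0.7],[0,0,0.8]],"travel":[[-2,-2.5,-2],[-5,-5,-4],[-8,-8,-6],[-11,-11,-8],[-14,-14,-8],[-17,-17,-8],[-20,-20,-8],[-23,-23,-8]],"jaw":[1,1,1,1,1,1,1,1]}'
python3 - <<'E'
from h import *
st(); go(520,70,320,0)
E
```

```text
time_s: 0.77
tcp_pos: [368.2, 344.4, 303.9]
orientation: [-0.0, 0.552, 0.834, -0.0]
wrist_force: [0.9, -0.5, 0.2]
width: 1.002
t 0.77 p [368.2, 344.4, 303.9] jaw 22.93 tilt 0.05 w 1.002 F [0.9, -0.5, 0.2] q [-1.18, 0.07, 0.32, 1.89, -0.02, 1.18, -0.45]
travel [-31.19, 3.29, -1.6] rot [-0.001, 0.001, 0.4] dist mm 314
```

```bash
python3 -m crank '{"rot":[[0,0,0.1],[0,0,0.2],[0,0,0.3],[0,0,0.4],[0,0,0.4],[0,0,0.4],[0,0,0.4],[0,0,0.4]],"travel":[[-4,0.4,-0.2],[-8,0.8,-0.4],[-12,1.2,-0.6],[-16,1.6,-0.8],[-20,2,-1],[-24,2.5,-1.2],[-28,3,-1.4],[-31.2,3.3,-1.6]],"jaw":[1,1,1,1,1,1,1,1]}'; python3 -m crank '{"rot":[[0,0,0],[0,0,0]],"travel":[[0,0,0],[0,0,0]],"jaw":[1,1]}'
python3 - <<'E'
from h import *
st(); K,T=cam("wrist"); im=cams.get_image("wrist"); save("w1",im); np.savez("w1.npz",K=K,T=T)
E
```

```text
time_s: 1.43
tcp_pos: [521.0, 67.0, 320.3]
orientation: [0.0, 0.708, 0.707, -0.0]
wrist_force: [0.6, 0.1, -0.4]
width: 1.003
time_s: 1.6
tcp_pos: [521.3, 64.9, 320.1]
orientation: [0.0, 0.709, 0.705, -0.001]
wrist_force: [0.4, 0.4, 0.3]
width: 1.0
t 1.6 p [521.3, 64.9, 320.1] jaw -0.29 tilt 0.08 w 1.0 F [0.4, 0.4, 0.3] q [-0.82, 0.1, 0.63, 1.84, -0.06, 1.22, -0.18]
```

View pics/w1.png

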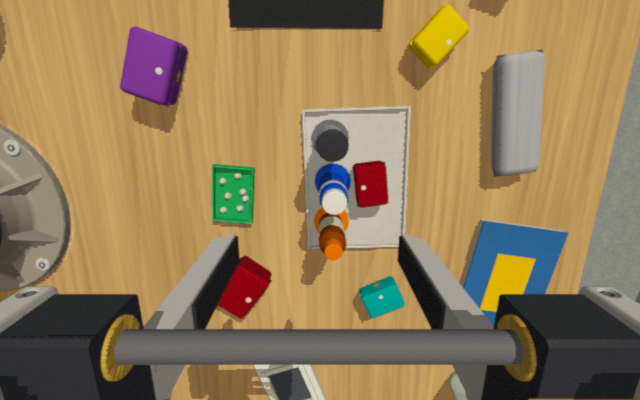

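Wrist view shows the whole tray: caddy lid (331,142), spray cap (333,201), drops cap (333,246), case (371,184), and mat at the top. I'll measure from this.

Run:
```python
from h import *
im=load("w1"); save("w1c",crop(im,290,95,420,260,4.8) if False else crop(im,295,95,420,265,3.5))
d=np.load("w1.npz");K,T=d["K"],d["T"]
hsv=cv2.cvtColor(im,cv2.COLOR_RGB2HSV)
# case
m=((cv2.inRange(hsv,(0,120,60),(6,255,255))|cv2.inRange(hsv,(170,120,60),(180,255,255))));
cs,_=cv2.findContours(m,0,1)
for c in cs:
    if cv2.contourArea(c)>300:
        p=ray(K,T,c[:,0],38)[:,:2].astype(np.float32); print("red",c[:,0].mean(0).round(),cv2.minAreaRect(p))
for nm,uv,z in (("caddy",(331,142),107),("spray",(333.5,201),109),("drops",(333.5,250),111)): print(nm,ray(K,T,uv,z).round(1))
# expected projections of bottoms
```

```text
red [244. 287.] ((406.4744873046875, -120.48127746582031), (97.3464126586914, 56.016075134277344), 57.215309143066406)
red [370. 184.] ((592.5819091796875, 40.58625030517578), (43.48442840576172, 62.324344635009766), 7.192744731903076)
caddy [[535.3 105.6 107. ]]
spray [[538.5  37.1 109. ]]
drops [[538.8 -24.6 111. ]]
```

View pics/w1c.png

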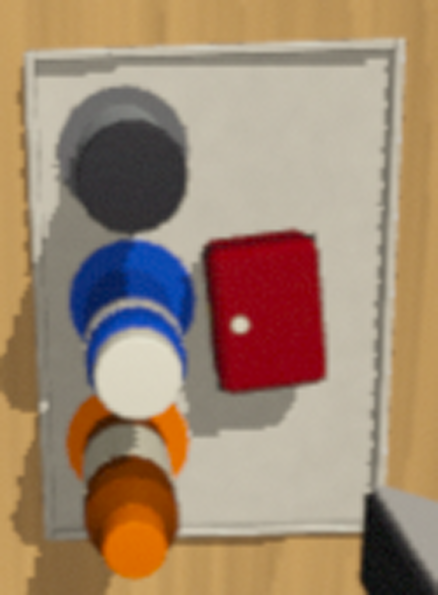

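Run:
```python
from h import *
d=np.load("w1.npz");K,T=d["K"],d["T"]
f=lambda a:np.array(a)/3.5-.35+np.array((295,95))
for nm,uv,z in (("caddy",(132,173),107),("spray",(138,375),109),("drops",(135,548),111),("cg",(122.5,150),7),("cb",(131.5,302),7),("co",(127.5,443),7),("TL",(28,55),10),("TR",(403,40),10),("BL",(47,537),10),("R2",(383,490),10)): print(nm,ray(K,T,f(uv),z).round(1)[0])
im=load("w1");g=cv2.inRange(cv2.cvtColor(im,cv2.COLOR_RGB2HSV),(0,0,0),(180,255,50)); cs,_=cv2.findContours(g[:60],0,1)
for c in cs:
    if cv2.contourArea(c)>500: print("mat px",cv2.boundingRect(c),ray(K,T,[(c[:,0,0].min(),c[:,0,1].max()),(c[:,0,0].max(),c[:,0,1].max())],3).round(1).tolist())
```

```text
caddy [536.8 103.3 107. ]
spray [539.2  36.2 109. ]
drops [538.5 -26.2 111. ]
cg [537.1 101.1   7. ]
cb [541.1  38.    7. ]
co [539.7 -24.9   7. ]
TL [499.7 138.5  10. ]
TR [646.8 143.2  10. ]
BL [504.  -67.8  10. ]
R2 [651.5 -46.3  10. ]
mat px (230, 0, 153, 28) [[406.3, 244.2, 3.0], [605.2, 242.9, 3.0]]
```

Run:
```python
from h import *
go(537.5,101,67,1.2)
```

```text
travel [3.45, 1.68, 25.3] rot [-0.001, 0.001, -0.023] dist mm 256
```

```bash
python3 -m crank '{"rot":[[0,0,-0.02],[0,0,-0.02],[0,0,-0.02],[0,0,-0.02],[0,0,-0.02],[0,0,-0.02],[0,0,-0.02],[0,0,-0.02]],"travel":[[2,1,2],[3.5,1.7,6],[3.5,1.7,10],[3.5,1.7,14],[3.5,1.7,17],[3.5,1.7,19],[3.5,1.7,19],[3.5,1.7,19]],"jaw":[1,1,1,1,1,1,1,1]}'
python3 - <<'E'
from h import *
st(); go(537.5,101,67,1.2); K,T=cam("wrist"); im=cams.get_image("wrist"); save("w2",im); print(proj(K,T,[[537.5,101,107],[537,101,7]]).round(0))
E
```

```text
time_s: 2.32
tcp_pos: [536.9, 102.6, 129.6]
orientation: [-0.0, 0.7, 0.714, -0.002]
wrist_force: [1.1, -0.7, 0.9]
width: 1.001
t 2.32 p [536.9, 102.6, 129.6] jaw 1.09 tilt 0.18 w 1.001 F [1.1, -0.7, 0.9] q [-0.76, 0.37, 0.55, 2.01, -0.26, 0.84, -0.04]
travel [-0.15, 0.07, 6.26] rot [-0.003, 0.002, -0.002] dist mm 63
[[320. 247.]
 [319. 201.]]
```

View pics/w2.png

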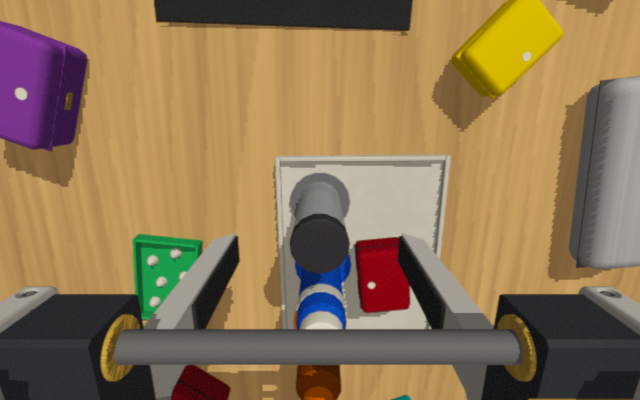

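The caddy lid shows at (319,244), against a prediction of (320,247). It is centred between the fingers, so I'll descend and grip.

```bash
python3 -m crank '{"rot":[[0,0,0],[0,0,0],[0,0,0],[0,0,0],[0,0,0],[0,0,0],[0,0,0],[0,0,0]],"travel":[[0,0,2.5],[0,0,5],[0,0,6.3],[0,0,6.3],[0,0,6.3],[0,0,6.3],[0,0,6.3],[0,0,6.3]],"jaw":[1,1,1,0.8,0,0,0,0]}' 20; python3 -m crank '{"rot":[[0,0,0],[0,0,0],[0,0,0],[0,0,0]],"travel":[[0,0,0],[0,0,0],[0,0,0],[0,0,0]],"jaw":[0,0,0,0]}'; python3 -c "
from h import *
st()"
```

```text
time_s: 3.03
tcp_pos: [538.5, 102.8, 69.1]
orientation: [0.0, 0.7, 0.714, 0.001]
wrist_force: [0.2, 1.0, 0.4]
width: 0.685
time_s: 3.37
tcp_pos: [538.5, 102.8, 69.2]
orientation: [0.0, 0.7, 0.714, 0.001]
wrist_force: [-1.2, 0.3, -0.3]
width: 0.396
t 3.37 p [538.5, 102.8, 69.2] jaw 1.08 tilt 0.08 w 0.396 F [-1.2, 0.3, -0.3] q [-0.71, 0.46, 0.5, 2.04, -0.33, 0.71, 0.02]
```

```bash
python3 -m crank '{"rot":[[0,0,0],[0,0,0],[0,0,0],[0,0,0],[0,0,0],[0,0,0],[0,0,0],[0,0,0]],"travel":[[0,0,0],[0,0,0],[0,0,0],[0,0,-1],[0,0,-3],[0,0,-5],[0,0,-7],[0,0,-7]],"jaw":[0,0,0,0,0,0,0,0]}' 20
python3 - <<'E'
from h import *
st(); go(545,366,130,1); cams; save("w3",cams.get_image("wrist"))
E
```

```text
time_s: 4.03
tcp_pos: [540.1, 102.9, 142.9]
orientation: [0.001, 0.701, 0.714, 0.003]
wrist_force: [1.2, 0.5, -0.9]
width: 0.384
t 4.03 p [540.1, 102.9, 142.9] jaw 1.04 tilt 0.34 w 0.384 F [1.2, 0.5, -0.9] q [-0.77, 0.35, 0.57, 2.0, -0.25, 0.86, -0.05]
travel [26.29, 0.96, 1.36] rot [0.006, -0.002, 0.001] dist mm 263
```

View pics/w3.png

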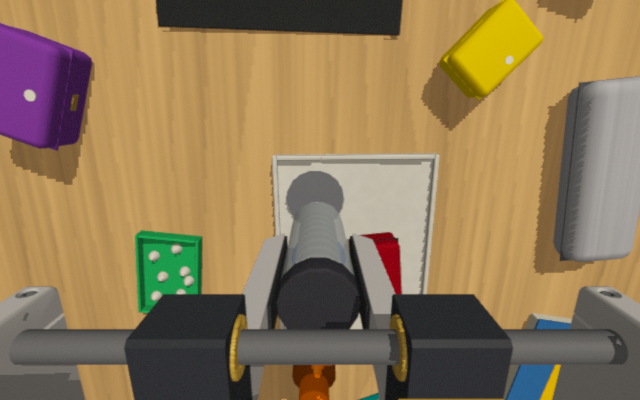

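Caddy is held (width 0.384 ≈ 36 mm). I'll carry it to the mat.

```bash
python3 -m crank '{"rot":[[0,0,0],[0,0,0],[0,0,0],[0,0,0],[0,0,0],[0,0,0],[0,0,0],[0,0,0]],"travel":[[2,0,0],[5,0,0.5],[9,0.1,1],[13,0.2,1.3],[17,0.2,1.3],[21,0.3,1.3],[24.5,0.3,1.3],[26.3,0.3,1.3]],"jaw":[0,0,0,0,0,0,0,0]}'
python3 - <<'E'
from h import *
st(); go(541,366,66,1); K,T=cam("wrist"); save("w4",cams.get_image("wrist")); np.savez("w4.npz",K=K,T=T)
E
```

```text
time_s: 4.75
tcp_pos: [535.8, 371.1, 127.5]
orientation: [0.0, 0.699, 0.715, 0.002]
wrist_force: [-1.4, 0.6, -2.4]
width: 0.386
t 4.75 p [535.8, 371.1, 127.5] jaw 1.32 tilt 0.21 w 0.386 F [-1.4, 0.6, -2.4] q [-1.06, 0.52, 0.49, 1.77, -0.3, 0.92, -0.42]
travel [-0.53, 0.49, 6.15] rot [0.003, -0.002, 0.006] dist mm 62
```

View pics/w4.png

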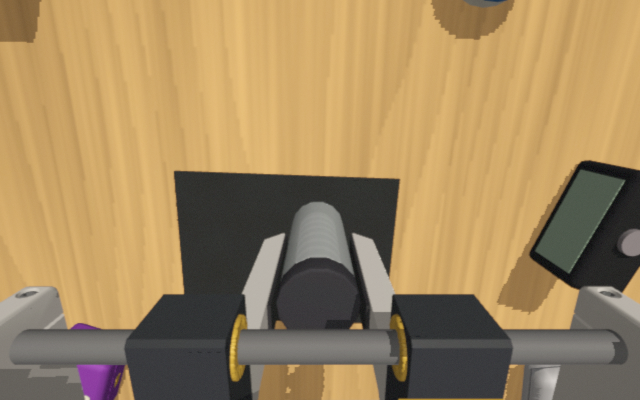

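Run:
```python
from h import *
d=np.load("w4.npz"); print(ray(d["K"],d["T"],[(176,171),(398,179)],3).round(1).tolist())
st(); go(541,366,66,1)
```

```text
[[410.4, 394.0, 3.0], [605.7, 391.0, 3.0]]
t 4.8 p [535.4, 373.1, 127.3] jaw 1.44 tilt 0.23 w 0.386 F [-2.3, 3.3, -1.5] q [-1.06, 0.53, 0.49, 1.77, -0.3, 0.92, -0.42]
travel [-0.74, 0.52, 6.13] rot [0.003, -0.003, 0.008] dist mm 62
```

```bash
python3 -m crank '{"rot":[[0,0,0],[0,0,0],[0,0,0],[0,0,0],[0,0,0],[0,0,0],[0,0,0],[0,0,0]],"travel":[[-0.5,0.3,0.5],[-0.7,0.5,2],[-0.7,0.5,4],[-0.7,0.5,5.2],[-0.7,0.5,5.8],[-0.7,0.5,6.1],[-0.7,0.5,6.2],[-0.7,0.5,6.2]],"jaw":[0,0,0,0,0,0,0,0]}'
python3 - <<'E'
from h import *
st(); go(541,366,65.2,1)
E
```

```text
time_s: 5.47
tcp_pos: [541.1, 366.3, 65.7]
orientation: [0.0, 0.698, 0.716, 0.002]
wrist_force: [0.5, -0.8, -0.8]
width: 0.389
t 5.47 p [541.1, 366.3, 65.7] jaw 1.42 tilt 0.26 w 0.389 F [0.5, -0.8, -0.8] q [-1.02, 0.6, 0.45, 1.8, -0.35, 0.81, -0.37]
travel [-0.03, -0.01, 0.05] rot [0.003, -0.003, 0.007] dist mm 1
```

```bash
python3 -m crank '{"rot":[[0,0,0],[0,0,0],[0,0,0],[0,0,0],[0,0,0],[0,0,0],[0,0,0],[0,0,0]],"travel":[[0,0,0.1],[0,0,0.1],[0,0,0.1],[0,0,0.1],[0,0,0.1],[0,0,0],[0,0,-3],[0,0,-7]],"jaw":[0,0.7,0.7,0.7,0.7,0.7,0.7,0.7]}'
python3 - <<'E'
from h import *
st(); save("w5",cams.get_image("wrist")); go(539,37,150,1.2)
E
```

```text
time_s: 6.13
tcp_pos: [539.3, 364.9, 133.7]
orientation: [0.0, 0.698, 0.716, -0.0]
wrist_force: [-0.3, 0.5, 0.4]
width: 0.702
t 6.13 p [539.3, 364.9, 133.7] jaw 1.42 tilt 0.06 w 0.702 F [-0.3, 0.5, 0.4] q [-1.06, 0.52, 0.49, 1.76, -0.3, 0.93, -0.41]
travel [-32.95, -1.21, -0.88] rot [0.008, -0.006, 0.003] dist mm 330
```

View pics/w5.png

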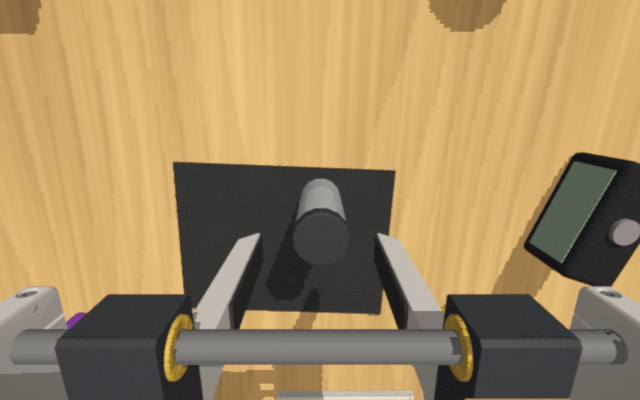

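Caddy stands upright on the mat at (320,225). On to the spray.

```bash
python3 -m crank '{"rot":[[0,0,0],[0,0,0],[0,0,0],[0,0,0],[0,0,0],[0,0,0],[0,0,0],[0,0,0]],"travel":[[-2,0,-3],[-6,-0.2,-4],[-10,-0.4,-4],[-14,-0.6,-4],[-18,-0.8,-4],[-22,-1,-4],[-26,-1.2,-4],[-29,-1.2,-4]],"jaw":[0.7,0.8,0.8,0.8,0.8,0.8,0.8,0.8]}'; python3 -m crank '{"rot":[[0,0,0],[0,0,0]],"travel":[[-2,0,0],[-3,0,0]],"jaw":[0.8,0.8]}'
python3 - <<'E'
from h import *
st(); K,T=cam("wrist"); save("w6",cams.get_image("wrist")); np.savez("w6.npz",K=K,T=T); st();go(539,37,68,1.2); print(proj(K,T,[[539,37,109],[538,99.5,7],[539.3,37.5,7]]).round(0).tolist())
E
```

```text
time_s: 6.85
tcp_pos: [537.4, 73.0, 181.9]
orientation: [0.001, 0.699, 0.715, 0.005]
wrist_force: [1.0, 0.7, 0.1]
width: 0.803
time_s: 7.02
tcp_pos: [537.9, 39.4, 182.2]
orientation: [0.001, 0.701, 0.713, 0.006]
wrist_force: [0.2, 0.1, -0.2]
width: 0.801
t 7.02 p [537.9, 39.4, 182.2] jaw 1.03 tilt 0.66 w 0.801 F [0.2, 0.1, -0.2] q [-0.72, 0.28, 0.63, 1.99, -0.21, 0.92, 0.04]
t 7.07 p [538.1, 39.2, 182.1] jaw 1.01 tilt 0.66 w 0.801 F [-0.9, -1.0, -0.1] q [-0.72, 0.28, 0.63, 1.99, -0.21, 0.92, 0.04]
travel [-0.3, -0.02, 11.41] rot [0.009, -0.007, -0.003] dist mm 114
[[319.0, 221.0], [318.0, 128.0], [318.0, 188.0]]
```

View pics/w6.png

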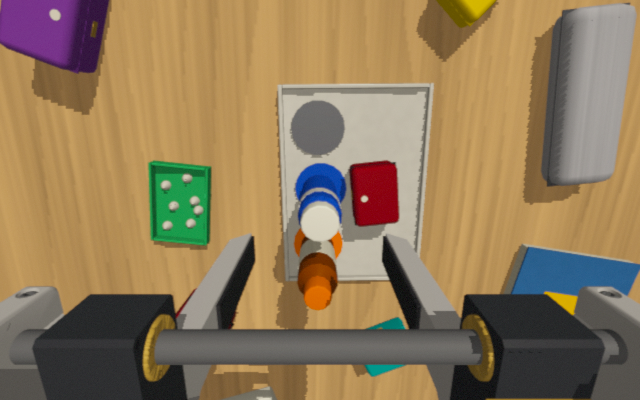

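Cap at (320,222) and grey coaster at (317,127) both match the predictions, so I'll descend and grip.

```bash
python3 -m crank '{"rot":[[0,0,0],[0.009,-0.007,0],[0.009,-0.007,0],[0.009,-0.007,0],[0.009,-0.007,0],[0.009,-0.007,0],[0.009,-0.007,0],[0.009,-0.007,0]],"travel":[[-0.2,0,2],[-0.2,0,5],[-0.2,0,8],[-0.2,0,10.5],[-0.2,0,11.4],[-0.2,0,11.6],[-0.2,0,11.6],[-0.2,0,11.6]],"jaw":[0.8,0.8,0.8,0.8,0.8,0.6,0,0]}' 20; python3 -m crank '{"rot":[[0,0,0],[0,0,0],[0,0,0],[0,0,0],[0,0,0],[0,0,0]],"travel":[[0,0,0],[0,0,0],[0,0,0],[0,0,0],[0,0,0],[0,0,0]],"jaw":[0,0,0,0,0,0]}'
python3 - <<'E'
from h import *
st(); go(508,316,145,1)
E
```

```text
time_s: 7.73
tcp_pos: [540.0, 38.4, 67.3]
orientation: [0.001, 0.701, 0.713, 0.001]
wrist_force: [0.3, 0.0, -0.6]
width: 0.622
time_s: 8.23
tcp_pos: [540.5, 38.6, 68.1]
orientation: [0.001, 0.701, 0.713, 0.001]
wrist_force: [-1.2, 0.0, 9.7]
width: 0.379
t 8.23 p [540.5, 38.6, 68.1] jaw 1.03 tilt 0.17 w 0.379 F [-1.2, 0.0, 9.7] q [-0.62, 0.46, 0.54, 2.06, -0.36, 0.71, 0.17]
travel [27.8, -2.73, -7.68] rot [0.003, -0.001, 0.0] dist mm 290
```

```bash
python3 -m crank '{"rot":[[0,0,0],[0,0,0],[0,0,0],[0,0,0],[0,0,0],[0,0,0],[0,0,0],[0,0,0]],"travel":[[0,0,-1],[0,0,-3],[0,0,-5.5],[2,0,-7],[6,-0.5,-7.7],[10,-1,-7.7],[14,-1.5,-7.7],[18,-2,-7.7]],"jaw":[0,0,0,0,0,0,0,0]}'
python3 - <<'E'
from h import *
st(); go(508,316,130,1)
E
```

```text
time_s: 8.9
tcp_pos: [516.6, 219.9, 146.2]
orientation: [0.001, 0.701, 0.713, 0.002]
wrist_force: [1.2, -0.3, -1.4]
width: 0.378
t 8.9 p [516.6, 219.9, 146.2] jaw 1.0 tilt 0.22 w 0.378 F [1.2, -0.3, -1.4] q [-0.97, 0.37, 0.57, 1.97, -0.25, 0.87, -0.26]
travel [9.62, -0.7, 1.63] rot [0.004, -0.001, -0.0] dist mm 98
```

```bash
python3 -m crank '{"rot":[[0,0,0],[0,0,0],[0,0,0],[0,0,0],[0,0,0],[0,0,0],[0,0,0],[0,0,0]],"travel":[[4,-0.2,0.3],[7,-0.5,0.8],[8.9,-0.7,1.3],[9.6,-0.7,2.6],[9.6,-0.7,4.6],[9.6,-0.7,6.4],[9.6,-0.7,7.4],[9.6,-0.7,7.6]],"jaw":[0,0,0,0,0,0,0,0]}'
python3 - <<'E'
from h import *
st(); go(508,316,64,1); save("w7",cams.get_image("wrist"))
E
```

```text
time_s: 9.57
tcp_pos: [507.7, 314.0, 68.5]
orientation: [0.001, 0.701, 0.713, 0.0]
wrist_force: [-0.6, 0.0, -0.4]
width: 0.378
t 9.57 p [507.7, 314.0, 68.5] jaw 0.92 tilt 0.11 w 0.378 F [-0.6, 0.0, -0.4] q [-1.03, 0.53, 0.48, 1.93, -0.34, 0.76, -0.34]
travel [0.2, 0.04, 0.45] rot [0.002, 0.001, -0.001] dist mm 5
```

View pics/w7.png

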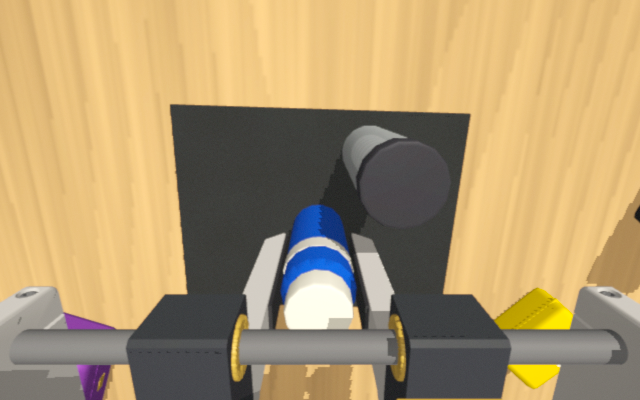

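```bash
python3 -m crank '{"rot":[[0,0,0],[0,0,0],[0,0,0],[0,0,0],[0,0,0],[0,0,0],[0,0,0],[0,0,0]],"travel":[[0,0,0.2],[0,0,0.4],[0,0,0.45],[0,0,0.45],[0,0,0.45],[0,0,0.45],[0,0,0.45],[0,0,0.45]],"jaw":[0,0,0,0.1,0.7,0.7,0.7,0.7]}'; python3 -m crank '{"rot":[[0,0,0],[0,0,0],[0,0,0],[0,0,0],[0,0,0]],"travel":[[0,0,-1],[0,0,-4],[0,0,-8],[-2,0,-11],[-6,0,-11]],"jaw":[0.7,0.7,0.7,0.7,0.7]}'
python3 - <<'E'
from h import *
st(); go(540,-25,180,1.2); save("w8",cams.get_image("wrist"))
E
```

```text
time_s: 10.28
tcp_pos: [508.1, 314.5, 65.0]
orientation: [0.001, 0.701, 0.713, 0.001]
wrist_force: [-0.2, -0.3, -0.2]
width: 0.629
time_s: 10.7
tcp_pos: [511.0, 258.9, 180.9]
orientation: [0.001, 0.7, 0.715, 0.005]
wrist_force: [1.9, -0.2, -0.2]
width: 0.698
t 10.7 p [511.0, 258.9, 180.9] jaw 1.21 tilt 0.59 w 0.698 F [1.9, -0.2, -0.2] q [-1.05, 0.34, 0.58, 1.92, -0.23, 0.94, -0.34]
travel [-28.45, 2.3, -0.04] rot [0.009, -0.005, 0.0] dist mm 285
```

View pics/w8.png

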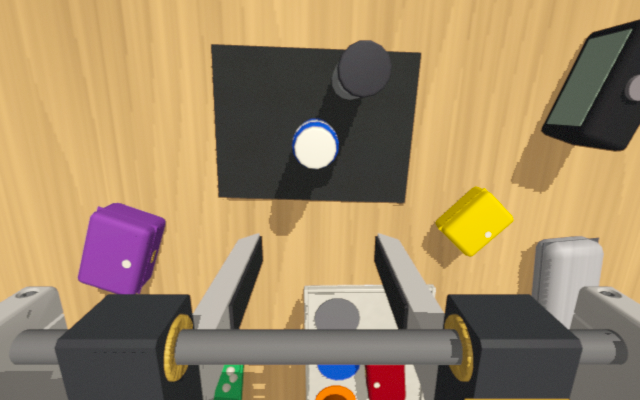

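Both stand on the mat. On to the ear drops.

```bash
python3 -m crank '{"rot":[[0,0,0],[0,0,0],[0,0,0],[0.009,-0.005,0],[0.009,-0.005,0],[0.009,-0.005,0],[0.009,-0.005,0],[0.009,-0.005,0]],"travel":[[-3.5,0.2,0],[-7.5,0.5,0],[-11.5,0.8,0],[-15.5,1.2,0],[-19.5,1.6,0],[-23.5,2,0],[-26.5,2.3,0],[-28.4,2.3,0]],"jaw":[0.8,0.8,0.8,0.8,0.8,0.8,0.8,0.8]}'
python3 - <<'E'
from h import *
st(); K,T=cam("wrist"); save("w9",cams.get_image("wrist")); np.savez("w9.npz",K=K,T=T); st();go(540,-25,68,1.2); print(proj(K,T,[[540,-25,111],[538,99.5,7],[539.3,37.5,7]]).round(0).tolist())
E
```

```text
time_s: 11.42
tcp_pos: [537.1, -40.3, 179.2]
orientation: [0.001, 0.704, 0.71, -0.002]
wrist_force: [-0.3, 0.9, -0.4]
width: 0.797
t 11.42 p [537.1, -40.3, 179.2] jaw 0.48 tilt 0.26 w 0.797 F [-0.3, 0.9, -0.4] q [-0.62, 0.3, 0.69, 1.99, -0.23, 0.93, 0.2]
t 11.47 p [536.7, -42.8, 179.3] jaw 0.34 tilt 0.3 w 0.801 F [-2.5, -3.8, -0.6] q [-0.62, 0.3, 0.69, 1.99, -0.23, 0.93, 0.2]
travel [1.83, 0.36, 11.12] rot [-0.002, 0.005, -0.015] dist mm 113
[[323.0, 199.0], [321.0, 37.0], [322.0, 108.0]]
```

View pics/w9.png

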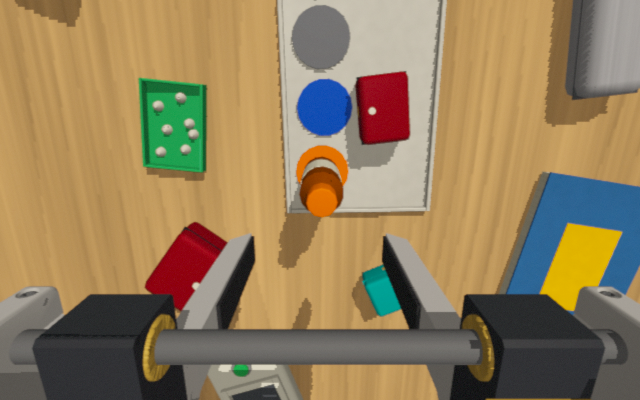

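```bash
python3 -m crank '{"rot":[[0,0,-0.015],[0,0.005,-0.015],[0,0.005,-0.015],[0,0.005,-0.015],[0,0.005,-0.015],[0,0.005,-0.015],[0,0.005,-0.015],[0,0.005,-0.015]],"travel":[[1,0.2,0],[1.8,0.35,1],[1.8,0.35,4],[1.8,0.35,7.5],[1.8,0.35,10],[1.8,0.35,11.2],[1.8,0.35,11.3],[1.8,0.35,11.3]],"jaw":[0.8,0.8,0.8,0.8,0.8,0.8,0.6,0.3]}' 20; python3 -m crank '{"rot":[[0,0,0],[0,0,0],[0,0,0],[0,0,0],[0,0,0],[0,0,0],[0,0,0]],"travel":[[0,0,0],[0,0,0],[0,0,0],[0,0,0],[0,0,0],[0,0,0],[0,0,0]],"jaw":[0,0,0,0,0,0,0]}'
python3 - <<'E'
from h import *
st(); go(475,264,130,1)
E
```

```text
time_s: 12.13
tcp_pos: [539.9, -24.7, 66.1]
orientation: [-0.001, 0.699, 0.715, -0.001]
wrist_force: [-0.7, -0.6, -0.0]
width: 0.691
time_s: 12.72
tcp_pos: [540.4, -24.5, 66.8]
orientation: [-0.001, 0.699, 0.715, -0.0]
wrist_force: [-2.5, 0.6, 8.6]
width: 0.378
t 12.72 p [540.4, -24.5, 66.8] jaw 1.24 tilt 0.1 w 0.378 F [-2.5, 0.6, 8.6] q [-0.53, 0.47, 0.58, 2.06, -0.39, 0.72, 0.32]
travel [28.99, -5.92, -6.29] rot [-0.002, -0.0, 0.004] dist mm 302
```

```bash
python3 -m crank '{"rot":[[0,0,0],[0,0,0],[0,0,0],[0,0,0],[0,0,0],[0,0,0],[0,0,0],[0,0,0]],"travel":[[0,0,-1],[0,0,-3],[1,0,-5.5],[4,0,-7],[8,-1,-7],[12,-2,-7],[16,-3,-7],[20,-4,-7]],"jaw":[0,0,0,0,0,0,0,0]}'
python3 - <<'E'
from h import *
st(); go(478,267,62.8,1)
E
```

```text
time_s: 13.38
tcp_pos: [495.5, 176.2, 138.0]
orientation: [-0.001, 0.7, 0.714, 0.0]
wrist_force: [0.5, -0.6, 0.1]
width: 0.378
t 13.38 p [495.5, 176.2, 138.0] jaw 1.2 tilt 0.09 w 0.378 F [0.5, -0.6, 0.1] q [-0.98, 0.33, 0.62, 2.05, -0.26, 0.84, -0.18]
travel [9.1, -1.55, 7.53] rot [-0.001, -0.001, 0.004] dist mm 119
```

```bash
python3 -m crank '{"rot":[[0,0,0],[0,0,0],[0,0,0],[0,0,0],[0,0,0],[0,0,0],[0,0,0],[0,0,0]],"travel":[[4,-0.5,0.3],[7,-1.2,0.8],[8.7,-1.5,1.5],[9.1,-1.6,3.5],[9.1,-1.6,5.5],[9.1,-1.6,6.6],[9.1,-1.6,6.9],[9.1,-1.6,6.9]],"jaw":[0,0,0,0,0,0,0,0]}'
python3 - <<'E'
from h import *
st(); go(478,267,62.8,1); save("w10",cams.get_image("wrist"))
E
```

```text
time_s: 14.05
tcp_pos: [477.6, 265.8, 68.8]
orientation: [-0.001, 0.7, 0.714, -0.001]
wrist_force: [0.1, -0.7, -0.0]
width: 0.377
t 14.05 p [477.6, 265.8, 68.8] jaw 1.13 tilt 0.1 w 0.377 F [0.1, -0.7, -0.0] q [-1.05, 0.47, 0.53, 2.05, -0.35, 0.72, -0.27]
travel [0.11, 0.04, 0.6] rot [-0.002, -0.0, 0.002] dist mm 6
```

View pics/w10.png

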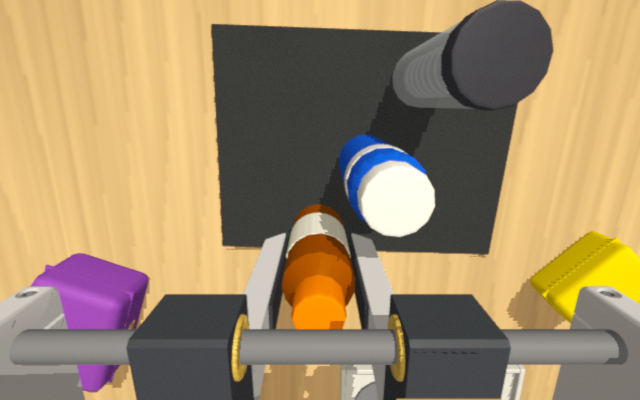

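```bash
python3 -m crank '{"rot":[[0,0,0],[0,0,0],[0,0,0],[0,0,0],[0,0,0],[0,0,0],[0,0,0],[0,0,0]],"travel":[[0.1,0,0.2],[0.1,0,0.5],[0.1,0,0.6],[0.1,0,0.6],[0.1,0,0.6],[0.1,0,0.6],[0.1,0,0.6],[0.1,0,0.6]],"jaw":[0,0,0,0.1,0.75,0.75,0.75,0.75]}'; python3 -m crank '{"rot":[[0,0,0],[0,0,0],[0,0,0],[0,0,0],[0,0,0],[0,0,0]],"travel":[[0,0,-1],[0,0,-4],[0,0,-8],[-2,0,-12],[-6,0,-15],[-10,0,-15]],"jaw":[0.75,0.75,0.75,0.75,0.75,0.75]}'
python3 - <<'E'
from h import *
st();  save("w11",cams.get_image("wrist")); go(592,39,140,7)
E
```

```text
time_s: 14.77
tcp_pos: [478.0, 267.2, 63.6]
orientation: [-0.001, 0.7, 0.714, 0.0]
wrist_force: [0.2, 0.1, -0.4]
width: 0.625
time_s: 15.27
tcp_pos: [481.6, 175.6, 217.0]
orientation: [-0.0, 0.699, 0.715, 0.003]
wrist_force: [0.8, 0.7, 0.5]
width: 0.747
t 15.27 p [481.6, 175.6, 217.0] jaw 1.29 tilt 0.34 w 0.747 F [0.8, 0.7, 0.5] q [-1.08, 0.19, 0.69, 2.01, -0.15, 0.99, -0.29]
travel [-12.88, 10.85, 7.63] rot [0.003, -0.003, -0.108] dist mm 185
```

View pics/w11.png

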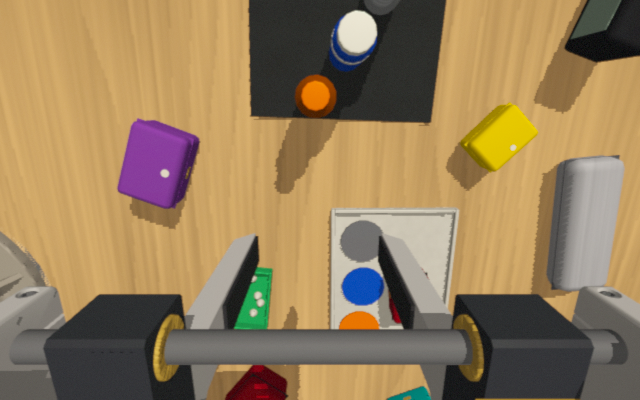

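All three are upright on the mat. Next the case: hover and measure it.

```bash
python3 -m crank '{"rot":[[0,0,0],[0,0,0],[0,0,-0.05],[0,0,-0.1],[0,0,-0.11],[0,0,-0.11],[0,0,-0.11],[0,0,-0.11]],"travel":[[-3,2,0],[-6,5,0],[-9,8,1],[-12,10.8,3],[-12.9,10.9,5],[-12.9,10.9,7],[-12.9,10.9,7.6],[-12.9,10.9,7.6]],"jaw":[0.8,0.9,0.9,0.9,0.9,0.9,0.9,0.9]}'
python3 - <<'E'
from h import *
st(); K,T=cam("wrist"); im=cams.get_image("wrist"); save("w12",im); np.savez("w12.npz",K=K,T=T)
for n in ("w9","w12"):
    d=np.load(n+".npz");K,T=d["K"],d["T"]; im=load(n)
    hsv=cv2.cvtColor(im,cv2.COLOR_RGB2HSV)
    m=((cv2.inRange(hsv,(0,120,60),(4,255,255))|cv2.inRange(hsv,(170,120,60),(180,255,255))));
    cs,_=cv2.findContours(m,0,1)
    for c in cs:
        if cv2.contourArea(c)>600:
            p=ray(K,T,c[:,0],38)[:,:2].astype(np.float32); print(n,"red",c[:,0].mean(0).round(),cv2.minAreaRect(p))
E
```

```text
time_s: 15.98
tcp_pos: [591.5, 38.8, 139.2]
orientation: [-0.001, 0.662, 0.749, 0.001]
wrist_force: [1.3, 1.0, 0.3]
width: 0.902
t 15.98 p [591.5, 38.8, 139.2] jaw 7.07 tilt 0.13 w 0.902 F [1.3, 1.0, 0.3] q [-0.68, 0.45, 0.66, 1.9, -0.35, 0.9, 0.27]
w9 red [185. 266.] ((400.41583251953125, -117.2933120727539), (96.8864974975586, 45.326515197753906), 55.26517868041992)
w9 red [380. 107.] ((592.5614624023438, 37.27339553833008), (44.73643112182617, 58.17110061645508), 7.070133209228516)
w12 red [322. 204.] ((594.0137329101562, 40.9615478515625), (42.159366607666016, 61.4661865234375), 6.997217178344727)
```

View pics/w12.png

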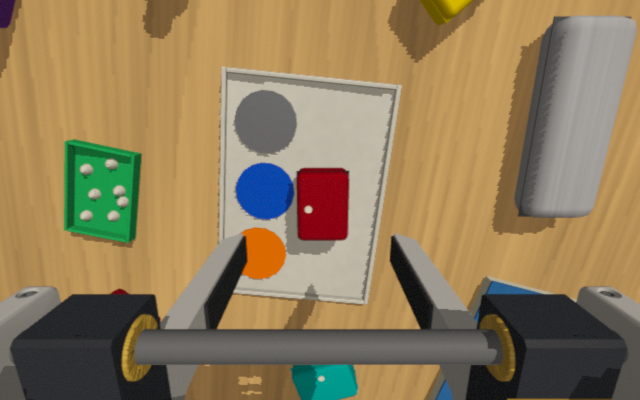

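Run:
```python
from h import *
d=np.load("w12.npz");K,T=d["K"],d["T"]; im=load("w12"); hsv=cv2.cvtColor(im,cv2.COLOR_RGB2HSV)
for nm,lo,hi in (("blue",(110,150,60),(125,255,255)),("orange",(8,180,120),(16,255,255)),("grey",(0,0,70),(180,30,120))):
    m=cv2.inRange(hsv,lo,hi); m[:,:225]=0; m[:,400:]=0; m=cv2.morphologyEx(m,cv2.MORPH_OPEN,np.ones((5,5)))
    cs,_=cv2.findContours(m,0,1); c=max(cs,key=cv2.contourArea); p=ray(K,T,c[:,0],7)[:,:2].astype(np.float32); 
    print(nm,c[:,0].mean(0).round(),cv2.minEnclosingCircle(p),np.round(cv2.fitEllipse(p)[0],1),np.round(cv2.fitEllipse(p)[1],1))
st(); go(593,38,32,7)
```

```text
blue [290. 196.] ((564.5781860351562, 36.28293991088867), 3.718717575073242) [564.6  36.2] [5.  6.8]
orange [261. 253.] ((539.762451171875, -24.987245559692383), 26.92823600769043) [544.2 -24.6] [40.7 56.1]
grey [312. 347.] ((605.1713256835938, -132.40394592285156), 94.73552703857422) [ 604.1 -126.5] [ 44.1 264.2]
t 16.03 p [592.1, 39.3, 140.5] jaw 7.12 tilt 0.2 w 0.901 F [0.2, 0.4, 0.2] q [-0.68, 0.45, 0.66, 1.9, -0.35, 0.9, 0.27]
travel [-0.17, 0.05, 10.85] rot [0.002, -0.003, 0.002] dist mm 109
```

```bash
python3 -m crank '{"rot":[[0,0,0],[0.002,-0.003,0],[0.002,-0.003,0],[0.002,-0.003,0],[0.002,-0.003,0],[0.002,-0.003,0],[0.002,-0.003,0],[0.002,-0.003,0]],"travel":[[-0.2,0.05,2],[-0.2,0.05,5],[-0.2,0.05,7.5],[-0.2,0.05,9.5],[-0.2,0.05,10.4],[-0.2,0.05,10.7],[-0.2,0.05,10.7],[-0.2,0.05,10.7]],"jaw":[0.75,0.75,0.75,0.75,0.75,0.75,0.7,0.6]}' 20
python3 - <<'E'
from h import *
st(); save("w13",cams.get_image("wrist"))
E
```

```text
time_s: 16.7
tcp_pos: [593.9, 38.0, 35.1]
orientation: [0.001, 0.662, 0.75, 0.001]
wrist_force: [0.5, -0.6, 0.4]
width: 0.664
t 16.7 p [593.9, 38.0, 35.1] jaw 7.13 tilt 0.11 w 0.664 F [0.5, -0.6, 0.4] q [-0.59, 0.6, 0.55, 1.96, -0.47, 0.72, 0.37]
```

View pics/w13.png

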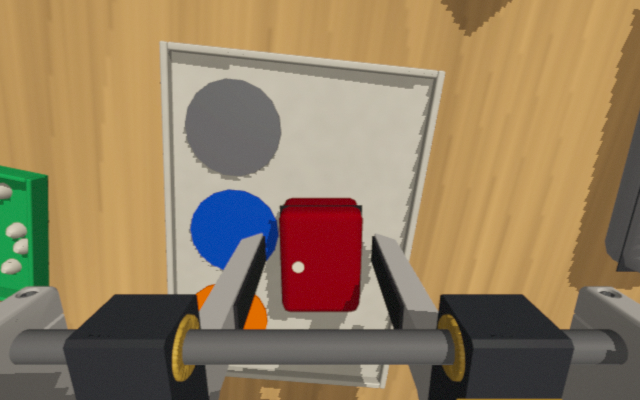

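```bash
python3 -m crank '{"rot":[[0,0,0],[0,0,0],[0,0,0],[0,0,0],[0,0,0],[0,0,0],[0,0,0],[0,0,0]],"travel":[[0,0,0.2],[0,0,0.3],[0,0,0.35],[0,0,0.35],[0,0,0.35],[0,0,0.35],[0,0,0.35],[0,0,0.35]],"jaw":[0.6,0.5,0,0,0,0,0,0]}' 20;  python3 - <<'E'
from h import *
st(); K,T=cam("wrist"); im=cams.get_image("wrist"); save("w14",im)
s=env.read_state(); t=np.array(s["tcp_pos"]); print(proj(K,T,[[*t[:2],38]]).round())
E
```

```text
time_s: 17.42
tcp_pos: [594.2, 38.1, 31.9]
orientation: [0.001, 0.662, 0.75, 0.001]
wrist_force: [-0.3, 0.7, 5.9]
width: 0.466
t 17.42 p [594.2, 38.1, 31.9] jaw 7.13 tilt 0.15 w 0.466 F [-0.3, 0.7, 5.9] q [-0.59, 0.6, 0.55, 1.96, -0.47, 0.71, 0.37]
[[319. 268.]]
```

View pics/w14.png

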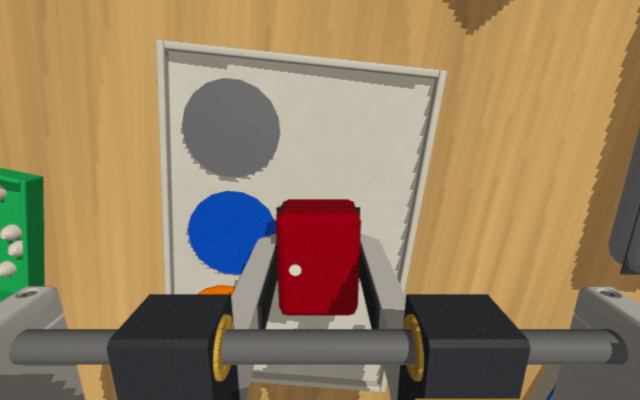

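```bash
python3 - <<'E'
from h import *
K,T=cam("wrist"); print(ray(K,T,[(318,312.5),(318,211),(318,200)],38).round(1).tolist())
E
python3 -m crank '{"rot":[[0,0,0],[0,0,0],[0,0,0],[0,0,0],[0,0,0],[0,0,0],[0,0,0],[0,0,0]],"travel":[[0,0,0],[0,0,-1],[0,0,-3],[0,0,-6],[0,0,-9],[0,0,-12],[0,0,-14],[0,0,-14]],"jaw":[0,0,0,0,0,0,0,0]}'
python3 - <<'E'
from h import *
st(); go(471,-321,200,19.4)
E
```

```text
[[596.8, 11.4, 38.0], [589.8, 68.6, 38.0], [589.1, 74.2, 38.0]]
time_s: 18.13
tcp_pos: [595.6, 37.7, 176.4]
orientation: [0.002, 0.662, 0.749, 0.003]
wrist_force: [1.0, 0.2, -1.0]
width: 0.468
t 18.13 p [595.6, 37.7, 176.4] jaw 7.09 tilt 0.46 w 0.468 F [1.0, 0.2, -1.0] q [-0.7, 0.41, 0.69, 1.87, -0.32, 0.96, 0.25]
travel [-34.05, -16.78, -2.53] rot [0.008, -0.0, -0.215] dist mm 380
```

```bash
python3 -m crank '{"rot":[[0,0,0],[0,0,-0.05],[0,0,-0.1],[0,0,-0.15],[0,0,-0.21],[0,0,-0.21],[0,0,-0.21],[0,0,-0.21]],"travel":[[-2,-0.5,-1],[-5,-1.5,-2],[-8.5,-3,-3],[-12,-4.5,-4],[-15.5,-6,-5],[-19,-7.5,-5],[-22.5,-9,-5],[-26,-10.5,-5]],"jaw":[0,0,0,0,0,0,0,0]}'
python3 - <<'E'
from h import *
st(); go(495,-410,220,19.4)
E
```

```text
time_s: 18.8
tcp_pos: [521.7, -235.2, 225.3]
orientation: [0.002, 0.58, 0.815, 0.003]
wrist_force: [1.1, -1.2, 0.3]
width: 0.465
t 18.8 p [521.7, -235.2, 225.3] jaw 19.12 tilt 0.46 w 0.465 F [1.1, -1.2, 0.3] q [-0.29, 0.31, 0.75, 1.88, -0.25, 1.04, 0.89]
travel [-15.64, -8.25, 0.47] rot [0.008, 0.0, -0.005] dist mm 177
```

```bash
python3 -m crank '{"rot":[[0,0,0],[0.008,0,0],[0.008,0,0],[0.008,0,0],[0.008,0,0],[0.008,0,0],[0.008,0,0],[0.008,0,0]],"travel":[[-3,-1.5,0],[-6,-3,0],[-9,-5,0.2],[-12,-6.5,0.4],[-14.5,-7.8,0.4],[-15.6,-8.2,0.4],[-15.6,-8.2,0.4],[-15.6,-8.2,0.4]],"jaw":[0,0,0,0,0,0,0,0]}'
python3 - <<'E'
from h import *
st(); K,T=cam("wrist"); im=cams.get_image("wrist"); save("w15",im); np.savez("w15.npz",K=K,T=T); st()
E
```

```text
time_s: 19.47
tcp_pos: [494.8, -409.5, 220.2]
orientation: [-0.001, 0.58, 0.814, -0.0]
wrist_force: [-0.3, 0.5, -1.3]
width: 0.466
t 19.47 p [494.8, -409.5, 220.2] jaw 19.04 tilt 0.06 w 0.466 F [-0.3, 0.5, -1.3] q [0.05, 0.46, 0.74, 1.72, -0.34, 1.1, 1.23]
t 19.52 p [495.3, -408.5, 220.2] jaw 19.13 tilt 0.06 w 0.469 F [-0.3, 0.8, -1.0] q [0.05, 0.46, 0.74, 1.72, -0.34, 1.1, 1.23]
```

View pics/w15.png

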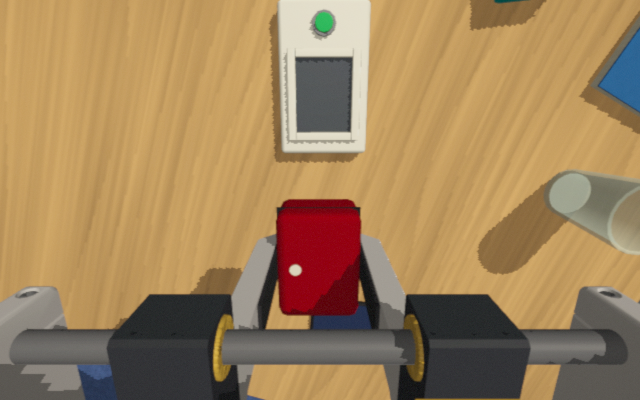

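The dock is fully visible: button (324,21), recess floor at about (295–352, 57–134). I'll zoom in for exact edges.

Run:
```python
from h import *
im=load("w15"); save("w15c",crop(im,270,0,380,165,3.6))
d=np.load("w15.npz");K,T=d["K"],d["T"]; hsv=cv2.cvtColor(im,cv2.COLOR_RGB2HSV)
m=cv2.inRange(hsv,(0,0,0),(180,255,110)); m[:50]=0;m[140:]=0;m[:,:288]=0;m[:,358:]=0
m=cv2.morphologyEx(m,cv2.MORPH_OPEN,np.ones((5,5)))
cs,_=cv2.findContours(m,0,1); c=max(cs,key=cv2.contourArea); p=ray(K,T,c[:,0],20)[:,:2].astype(np.float32); r=cv2.minAreaRect(p); print("floor",cv2.boundingRect(c),r)
print("button",ray(K,T,(324,21),27).round(1))
```

```text
floor (296, 57, 56, 75) ((469.6159362792969, -321.6939697265625), (57.08579635620117, 73.50092315673828), 18.96779441833496)
button [[ 447.6 -257.4   27. ]]
```

View pics/w15c.png

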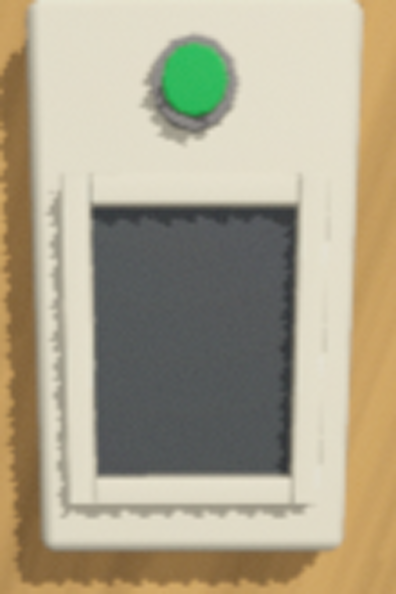

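Run:
```python
from h import *
go(470.3,-323.6,85,19)
```

```text
travel [8.83, 0.42, 13.53] rot [-0.0, -0.001, 0.002] dist mm 162
```

```bash
python3 -m crank '{"rot":[[0,0,0],[0,0,0],[0,0,0],[0,0,0],[0,0,0],[0,0,0],[0,0,0],[0,0,0]],"travel":[[2,0,0.5],[5,0.2,1.5],[7.5,0.4,4],[8.8,0.4,7],[8.8,0.4,10],[8.8,0.4,12.5],[8.8,0.4,13.5],[8.8,0.4,13.5]],"jaw":[0,0,0,0,0,0,0,0]}'
python3 - <<'E'
from h import *
st(); go(470.3,-323.6,48,19); save("w16",cams.get_image("wrist"))
E
```

```text
time_s: 20.18
tcp_pos: [469.6, -322.2, 83.7]
orientation: [-0.002, 0.579, 0.815, -0.0]
wrist_force: [0.2, -0.1, -0.7]
width: 0.469
t 20.18 p [469.6, -322.2, 83.7] jaw 19.22 tilt 0.25 w 0.469 F [0.2, -0.1, -0.7] q [-0.02, 0.51, 0.66, 1.99, -0.43, 0.79, 1.22]
travel [-0.17, 0.03, 3.57] rot [-0.003, -0.003, 0.004] dist mm 36
```

View pics/w16.png

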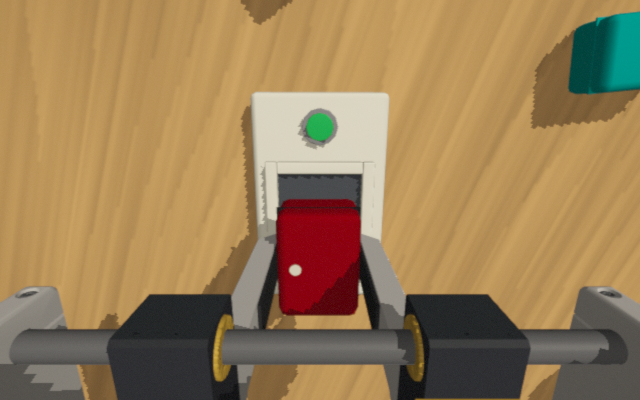

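```bash
python3 -m crank '{"rot":[[-0.003,-0.003,0],[-0.003,-0.003,0],[-0.003,-0.003,0],[-0.003,-0.003,0],[-0.003,-0.003,0],[-0.003,-0.003,0],[-0.003,-0.003,0],[-0.003,-0.003,0]],"travel":[[-0.1,0,0.5],[-0.2,0,1.5],[-0.2,0,2.4],[-0.2,0,3],[-0.2,0,3.3],[-0.2,0,3.5],[-0.2,0,3.6],[-0.2,0,3.6]],"jaw":[0,0,0,0,0,0,0,0]}'
python3 - <<'E'
from h import *
st(); go(470.3,-323.6,48,19); save("w17",cams.get_image("wrist"))
E
```

```text
time_s: 20.9
tcp_pos: [470.7, -325.1, 49.2]
orientation: [0.001, 0.579, 0.815, 0.0]
wrist_force: [-0.3, -0.9, -0.2]
width: 0.47
t 20.9 p [470.7, -325.1, 49.2] jaw 19.17 tilt 0.11 w 0.47 F [-0.3, -0.9, -0.2] q [0.02, 0.56, 0.61, 2.0, -0.48, 0.72, 1.26]
travel [0.16, 0.01, 0.12] rot [0.002, 0.001, 0.003] dist mm 2
```

View pics/w17.png

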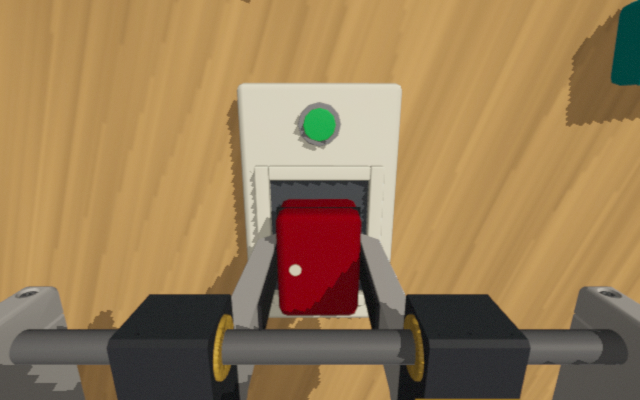

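```bash
python3 -m crank '{"rot":[[0,0,0],[0,0,0],[0,0,0],[0,0,0],[0,0,0]],"travel":[[0.15,0,0],[0.2,0,0.1],[0.2,0,0.15],[0.2,0,0.15],[0.2,0,0.15]],"jaw":[0,0,0,0,0]}'
python3 - <<'E'
from h import *
st(); go(470.3,-323.6,48,19)
E
```

```text
time_s: 21.37
tcp_pos: [470.2, -323.3, 47.9]
orientation: [0.001, 0.579, 0.815, 0.0]
wrist_force: [-0.4, 0.4, -1.8]
width: 0.465
t 21.37 p [470.2, -323.3, 47.9] jaw 19.18 tilt 0.13 w 0.465 F [-0.4, 0.4, -1.8] q [0.02, 0.56, 0.61, 2.01, -0.48, 0.72, 1.26]
travel [-0.04, -0.0, -0.01] rot [0.002, 0.001, 0.003] dist mm 0
```

Now release, without lowering (the rim is about 3 mm below the fingertips).

```bash
python3 -m crank '{"rot":[[0,0,0],[0,0,0],[0,0,0],[0,0,0],[0,0,0],[0,0,0],[0,0,0],[0,0,0]],"travel":[[0,0,0],[0,0,0],[0,0,0],[0,0,0],[0,0,0],[0,0,-2],[0,0,-6],[0,0,-10]],"jaw":[0.75,0.75,0.75,0.75,0.75,0.75,0.75,0.75]}'; python3 -m crank '{"rot":[[0,0,0],[0,0,0],[0,0,0],[0,0,0],[0,0,0]],"travel":[[-2,0,-4],[-5,0,-7],[-8,0,-8],[-8,0,-8],[-8,0,-8]],"jaw":[0.75,0.75,0.75,0.75,0.75]}'
python3 - <<'E'
from h import *
st(); K,T=cam("wrist"); im=cams.get_image("wrist"); save("w18",im); np.savez("w18.npz",K=K,T=T); save("scene1",cams.get_image("scene"));save("side1",cams.get_image("side"))
E
```

```text
time_s: 22.03
tcp_pos: [468.8, -323.0, 148.2]
orientation: [-0.0, 0.58, 0.815, -0.0]
wrist_force: [1.6, 0.3, 0.3]
width: 0.749
time_s: 22.45
tcp_pos: [495.1, -400.2, 228.7]
orientation: [0.0, 0.58, 0.814, -0.001]
wrist_force: [-0.4, 0.5, -0.6]
width: 0.753
t 22.45 p [495.1, -400.2, 228.7] jaw 19.04 tilt 0.08 w 0.753 F [-0.4, 0.5, -0.6] q [0.02, 0.44, 0.76, 1.72, -0.34, 1.11, 1.21]
```

View pics/w18.png

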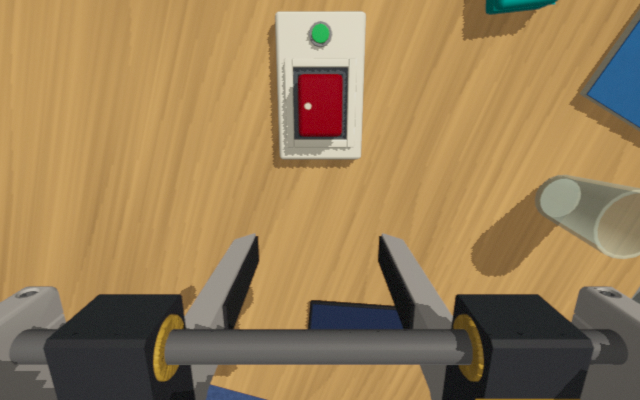

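View pics/scene1.png

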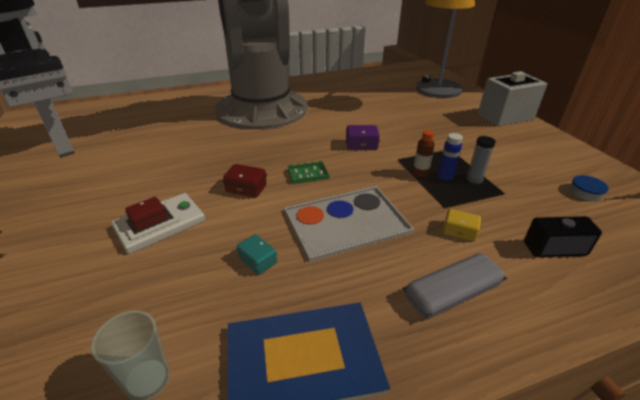

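The case sits inside the recess with dark floor all round it, and the three stand on the mat. I'll check the case numerically and measure the bare coasters.

Run:
```python
from h import *
d=np.load("w18.npz");K,T=d["K"],d["T"]; im=load("w18"); hsv=cv2.cvtColor(im,cv2.COLOR_RGB2HSV)
m=cv2.inRange(hsv,(0,120,60),(4,255,255))|cv2.inRange(hsv,(170,120,60),(180,255,255)); cs,_=cv2.findContours(m,0,1); c=max(cs,key=cv2.contourArea)
print("case",cv2.minAreaRect(ray(K,T,c[:,0],54)[:,:2].astype(np.float32)))
for n in ("scene","side"):
    im=load(n+"1"); hsv=cv2.cvtColor(im,cv2.COLOR_RGB2HSV); K,T=cam(n)
    P=np.array([[537.7,99.5],[539.3,37.5],[540.6,-24.8]])
    uv=proj(K,T,np.c_[P,[7]*3]); 
    for nm,u,(lo,hi) in zip(("grey","blue","orange"),uv,(((0,0,20),(180,60,92)),((108,110,40),(130,255,255)),((5,150,80),(18,255,255)))):
        x,y=u.astype(int); w=np.zeros_like(hsv[:,:,0]); cv2.circle(w,(x,y),22,255,-1)
        m=cv2.inRange(hsv,lo,hi)&w; cs,_=cv2.findContours(m,0,1); c=max(cs,key=cv2.contourArea); p=ray(K,T,c[:,0],7)[:,:2].astype(np.float32); (cc,rr)=cv2.minEnclosingCircle(p); mo=cv2.moments(p.reshape(-1,1,2)); 
        print(n,nm,np.round(cc,1),round(rr,1),np.round([mo["m10"]/mo["m00"],mo["m01"]/mo["m00"]],1))
```

```text
case ((469.8275146484375, -324.0666198730469), (43.28676986694336, 58.223968505859375), 18.954835891723633)
scene grey [531.4 108.9] 40.5 [537.8 103.8]
scene blue [542.5  38.3] 25.6 [542.5  38.2]
scene orange [540.7 -24.9] 26.7 [540.9 -25. ]
side grey [527.8  47.7] 33.0 [528.1  45.8]Traceback (most recent call last):
  File "<stdin>", line 11, in <module>
ValueError: max() iterable argument is empty
```

```bash
python3 -m crank '{"rot":[[0,0,0.03],[0,0,0.08],[0,0,0.13],[0,0,0.18],[0,0,0.24],[0,0,0.31],[0,0,0.31],[0,0,0.31]],"travel":[[3,1,0],[7,2.3,0],[11,3.6,0],[15,4.9,0],[19,6.2,0],[23,7.5,0],[27,8.8,0],[31,10,0]],"jaw":[0.75,0.75,0.75,0.75,0.75,0.75,0.75,0.75]}'
python3 - <<'E'
from h import *
st(); go(478,267,180,1)
E
```

```text
time_s: 23.27
tcp_pos: [486.3, -71.6, 227.1]
orientation: [-0.002, 0.698, 0.716, -0.0]
wrist_force: [0.8, 0.6, 0.4]
width: 0.752
t 23.27 p [486.3, -71.6, 227.1] jaw 1.44 tilt 0.2 w 0.752 F [0.8, 0.6, 0.4] q [-0.72, 0.14, 0.82, 2.04, -0.13, 1.01, 0.19]
travel [33.86, 0.03, 4.77] rot [-0.003, -0.002, 0.008] dist mm 342
```

```bash
python3 -m crank '{"rot":[[0,0,0],[0,0,0],[0,0,0],[0,0,0],[0,0,0],[0,0,0],[0,0,0],[0,0,0]],"travel":[[4,0,0],[8,0,0],[12,0,0.5],[16,0,1],[20,0,2],[24,0,3],[27,0,3],[29,0,3]],"jaw":[0.75,0.75,0.75,0.75,0.75,0.75,0.75,0.75]}'; python3 -m crank '{"rot":[[0,0,0],[0,0,0],[0,0,0]],"travel":[[3,0,0],[4,0,0],[4,0,0]],"jaw":[0.75,0.75,0.75]}'
python3 - <<'E'
from h import *
st(); K,T=cam("wrist"); im=cams.get_image("wrist"); save("w19",im); print(proj(K,T,[[478,267,107],[508,314.5,105],[541,366,103]]).round(0).tolist()); st(); go(478,267,63,1)
E
```

```text
time_s: 23.93
tcp_pos: [476.8, 222.1, 196.4]
orientation: [-0.002, 0.697, 0.717, -0.001]
wrist_force: [-0.2, -0.1, -0.0]
width: 0.753
time_s: 24.18
tcp_pos: [473.9, 265.2, 195.6]
orientation: [-0.002, 0.695, 0.719, -0.002]
wrist_force: [-0.7, -1.0, 0.7]
width: 0.751
t 24.18 p [473.9, 265.2, 195.6] jaw 1.99 tilt 0.35 w 0.751 F [-0.7, -1.0, 0.7] q [-1.13, 0.28, 0.6, 1.96, -0.19, 0.97, -0.4]
[[325.0, 209.0], [367.0, 150.0], [417.0, 80.0]]
t 24.23 p [474.5, 263.0, 195.8] jaw 1.86 tilt 0.34 w 0.746 F [0.2, -1.2, 0.2] q [-1.13, 0.27, 0.6, 1.96, -0.19, 0.97, -0.4]
travel [0.38, 0.45, 13.27] rot [-0.006, -0.0, 0.015] dist mm 133
```

View pics/w19.png

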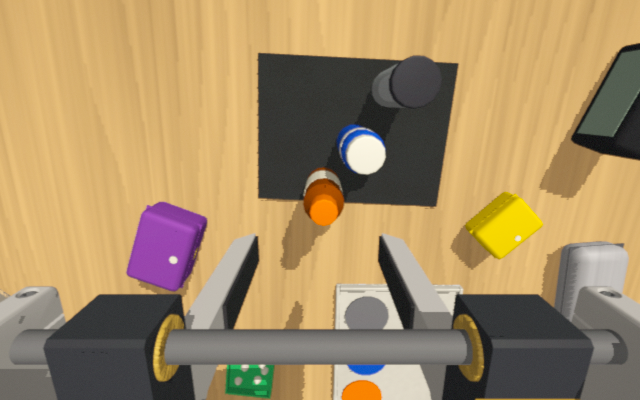

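```bash
python3 -m crank '{"rot":[[-0.006,0,0.01],[-0.006,0,0.015],[-0.006,0,0.015],[-0.006,0,0.015],[-0.006,0,0.015],[-0.006,0,0.015],[-0.006,0,0.015],[-0.006,0,0.015]],"travel":[[0.3,0.4,1.5],[0.4,0.4,4],[0.4,0.4,7],[0.4,0.4,10],[0.4,0.4,12],[0.4,0.4,13],[0.4,0.4,13.3],[0.4,0.4,13.3]],"jaw":[0.75,0.75,0.75,0.75,0.75,0.75,0.75,0.7]}' 20; python3 -m crank '{"rot":[[0,0,0],[0,0,0],[0,0,0],[0,0,0],[0,0,0],[0,0,0],[0,0,0],[0,0,0]],"travel":[[0,0,0],[0,0,0],[0,0,0],[0,0,0],[0,0,0],[0,0,0],[0,0,0],[0,0,0]],"jaw":[0,0,0,0,0,0,0,0]}'
python3 - <<'E'
from h import *
st(); go(540.5,-25,140,1)
E
```

```text
time_s: 24.9
tcp_pos: [477.6, 266.3, 62.8]
orientation: [0.0, 0.701, 0.713, -0.0]
wrist_force: [-0.6, 0.5, 0.9]
width: 0.718
time_s: 25.57
tcp_pos: [477.8, 266.5, 63.3]
orientation: [-0.0, 0.701, 0.713, 0.0]
wrist_force: [-2.3, -0.6, 7.7]
width: 0.375
t 25.57 p [477.8, 266.5, 63.3] jaw 0.95 tilt 0.01 w 0.375 F [-2.3, -0.6, 7.7] q [-1.03, 0.47, 0.51, 2.05, -0.35, 0.7, -0.28]
travel [-29.25, 5.79, -7.67] rot [0.0, -0.0, -0.001] dist mm 308
```

```bash
python3 -m crank '{"rot":[[0,0,0],[0,0,0],[0,0,0],[0,0,0],[0,0,0],[0,0,0],[0,0,0],[0,0,0]],"travel":[[0,0,-1],[0,0.2,-3],[-1,0.5,-5.5],[-4,1,-7],[-8,1.6,-7],[-12,2.4,-7],[-16,3.2,-7],[-20,4,-7]],"jaw":[0,0,0,0,0,0,0,0]}'
python3 - <<'E'
from h import *
st(); go(540.5,-25,67.3,1)
E
```

```text
time_s: 26.23
tcp_pos: [521.1, 65.6, 134.3]
orientation: [0.0, 0.701, 0.713, 0.001]
wrist_force: [0.7, 0.3, -0.7]
width: 0.377
t 26.23 p [521.1, 65.6, 134.3] jaw 0.98 tilt 0.07 w 0.377 F [0.7, 0.3, -0.7] q [-0.77, 0.34, 0.63, 2.05, -0.27, 0.83, 0.04]
travel [-9.09, 1.77, 6.69] rot [0.001, -0.001, -0.0] dist mm 114
```

```bash
python3 -m crank '{"rot":[[0,0,0],[0,0,0],[0,0,0],[0,0,0],[0,0,0],[0,0,0],[0,0,0],[0,0,0]],"travel":[[-4,0.7,0.2],[-7,1.3,0.6],[-8.8,1.7,1.5],[-9.1,1.8,3],[-9.1,1.8,4.5],[-9.1,1.8,5.5],[-9.1,1.8,5.9],[-9.1,1.8,6]],"jaw":[0,0,0,0,0,0,0,0]}'
python3 - <<'E'
from h import *
st(); K,T=cam("wrist"); im=cams.get_image("wrist"); save("w20",im); np.savez("w20.npz",K=K,T=T); st(); go(540.5,-25,67.3,1)
E
```

```text
time_s: 26.9
tcp_pos: [540.4, -24.8, 73.9]
orientation: [-0.0, 0.701, 0.713, 0.0]
wrist_force: [0.6, -0.7, 0.1]
width: 0.382
t 26.9 p [540.4, -24.8, 73.9] jaw 1.01 tilt 0.04 w 0.382 F [0.6, -0.7, 0.1] q [-0.53, 0.46, 0.58, 2.06, -0.37, 0.73, 0.3]
t 26.95 p [540.7, -24.7, 74.3] jaw 1.02 tilt 0.05 w 0.381 F [-0.1, -0.5, -0.9] q [-0.53, 0.46, 0.58, 2.06, -0.37, 0.73, 0.3]
travel [-0.03, -0.02, 0.7] rot [0.0, -0.001, 0.0] dist mm 7
```

View pics/w20.png

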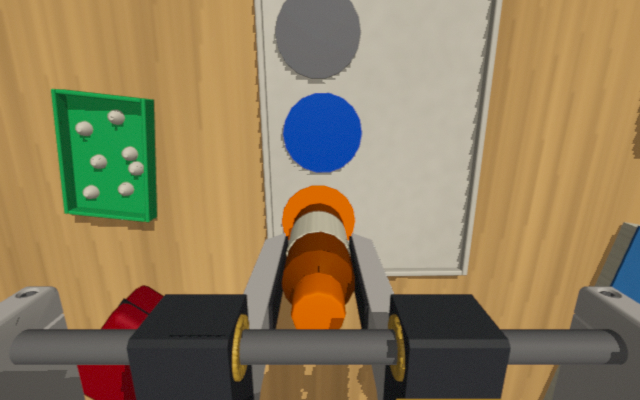

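```bash
python3 - <<'E'
from h import *
d=np.load("w20.npz"); print(ray(d["K"],d["T"],[(318,35),(322,132),(318.5,221)],7).round(1).tolist())
E
python3 -m crank '{"rot":[[0,0,0],[0,0,0],[0,0,0],[0,0,0],[0,0,0],[0,0,0],[0,0,0],[0,0,0]],"travel":[[0,0,0.3],[0,0,0.6],[0,0,0.7],[0,0,0.72],[0,0,0.72],[0,0,0.72],[0,0,0.72],[0,0,0.72]],"jaw":[0,0,0,0,0.1,0.75,0.75,0.75]}'; python3 -m crank '{"rot":[[0,0,0],[0,0,0],[0,0,0],[0,0,0],[0,0,0],[0,0,0]],"travel":[[0,0,0],[0,0,0],[0,0,-1],[0,0,-4],[0,0,-8],[0,0,-11]],"jaw":[0.75,0.75,0.75,0.75,0.75,0.75]}'
python3 - <<'E'
from h import *
st(); K,T=cam("wrist"); save("w21",cams.get_image("wrist")); np.savez("w21.npz",K=K,T=T); st(); go(508,314.5,170,1)
E
```

```text
[[537.7, 98.4, 7.0], [541.4, 38.7, 7.0], [540.1, -25.3, 7.0]]
time_s: 27.62
tcp_pos: [540.7, -24.8, 67.1]
orientation: [-0.0, 0.701, 0.713, 0.0]
wrist_force: [-0.4, 0.8, -0.2]
width: 0.552
time_s: 28.12
tcp_pos: [540.7, -25.6, 179.8]
orientation: [0.0, 0.701, 0.713, 0.0]
wrist_force: [1.1, -0.1, 0.4]
width: 0.746
t 28.12 p [540.7, -25.6, 179.8] jaw 0.95 tilt 0.05 w 0.746 F [1.1, -0.1, 0.4] q [-0.63, 0.3, 0.68, 1.98, -0.24, 0.93, 0.18]
t 28.17 p [543.1, -25.9, 184.7] jaw 0.91 tilt 0.41 w 0.747 F [4.3, -1.1, 6.5] q [-0.64, 0.3, 0.68, 1.98, -0.23, 0.94, 0.18]
travel [34.09, -2.98, 1.5] rot [0.007, -0.002, -0.002] dist mm 342
```

View pics/w21.png

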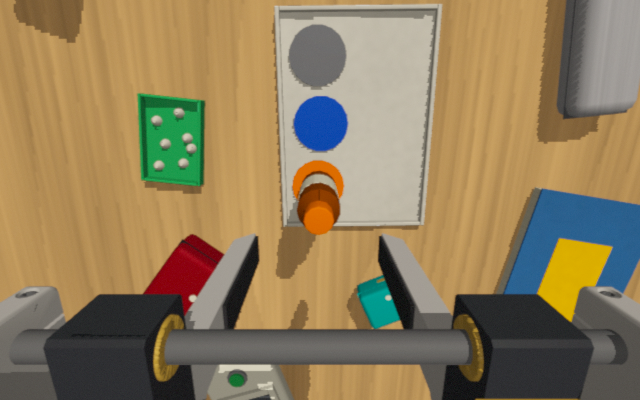

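Ear drops stand on the orange coaster at (318,190). Next the spray.

```bash
python3 -m crank '{"rot":[[0,0,0],[0,0,0],[0,0,0],[0,0,0],[0,0,0],[0,0,0],[0,0,0],[0,0,0]],"travel":[[3,-0.2,0],[7,-0.6,0],[11,-0.9,0],[15,-1.3,0],[19,-1.7,0],[23,-2.1,0],[27,-2.4,0],[30,-2.6,0]],"jaw":[0.75,0.75,0.75,0.75,0.75,0.75,0.75,0.75]}'; python3 -m crank '{"rot":[[0,0,0],[0,0,0],[0,0,0],[0,0,0]],"travel":[[2.5,-0.2,0],[3.5,-0.2,0],[3.5,-0.2,0.2],[3.5,-0.2,0.2]],"jaw":[0.75,0.75,0.75,0.75]}'
python3 - <<'E'
from h import *
st(); K,T=cam("wrist"); im=cams.get_image("wrist"); save("w22",im); print(proj(K,T,[[508,314.5,105],[541,366,103]]).round(0).tolist()); st(); go(508,314.5,64,1)
E
```

```text
time_s: 28.83
tcp_pos: [511.3, 277.2, 185.7]
orientation: [0.002, 0.701, 0.713, 0.003]
wrist_force: [0.9, 0.7, 0.3]
width: 0.749
time_s: 29.17
tcp_pos: [508.6, 311.7, 183.7]
orientation: [0.002, 0.701, 0.714, 0.003]
wrist_force: [-0.7, -1.4, -0.1]
width: 0.747
t 29.17 p [508.6, 311.7, 183.7] jaw 1.06 tilt 0.43 w 0.747 F [-0.7, -1.4, -0.1] q [-1.1, 0.37, 0.56, 1.86, -0.24, 0.97, -0.42]
[[317.0, 212.0], [364.0, 144.0]]
t 29.22 p [508.9, 310.8, 183.8] jaw 0.97 tilt 0.43 w 0.749 F [0.4, -0.6, -0.4] q [-1.1, 0.37, 0.56, 1.86, -0.24, 0.97, -0.42]
travel [0.35, -0.17, 11.98] rot [0.007, -0.002, -0.001] dist mm 120
```

View pics/w22.png

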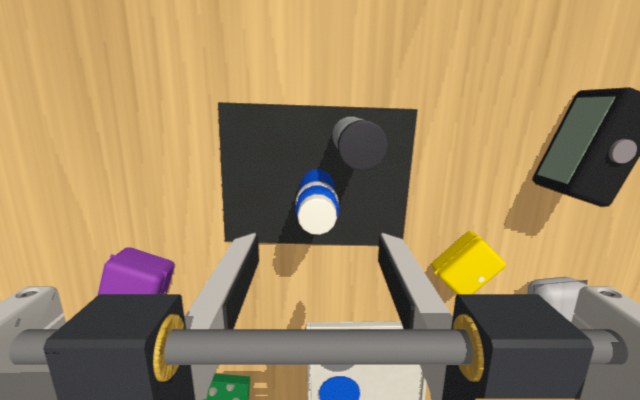

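```bash
python3 -m crank '{"rot":[[0.006,-0.002,0],[0.006,-0.002,0],[0.006,-0.002,0],[0.006,-0.002,0],[0.006,-0.002,0],[0.006,-0.002,0],[0.006,-0.002,0],[0.006,-0.002,0]],"travel":[[0.3,-0.1,1.5],[0.35,-0.15,4],[0.35,-0.15,7],[0.35,-0.15,9.5],[0.35,-0.15,11.2],[0.35,-0.15,11.9],[0.35,-0.15,12],[0.35,-0.15,12]],"jaw":[0.75,0.75,0.75,0.75,0.75,0.75,0.75,0.7]}' 20; python3 -m crank '{"rot":[[0,0,0],[0,0,0],[0,0,0],[0,0,0],[0,0,0],[0,0,0],[0,0,0],[0,0,0]],"travel":[[0,0,0],[0,0,0],[0,0,0],[0,0,0],[0,0,0],[0,0,0],[0,0,0],[0,0,0]],"jaw":[0,0,0,0,0,0,0,0]}'
python3 - <<'E'
from h import *
st(); go(540.7,37.8,140,1)
E
```

```text
time_s: 29.88
tcp_pos: [508.6, 313.7, 64.1]
orientation: [0.001, 0.702, 0.713, 0.0]
wrist_force: [1.4, 0.4, 1.1]
width: 0.721
time_s: 30.55
tcp_pos: [508.8, 313.9, 64.4]
orientation: [0.001, 0.701, 0.713, 0.0]
wrist_force: [-2.2, 0.5, 6.3]
width: 0.383
t 30.55 p [508.8, 313.9, 64.4] jaw 0.91 tilt 0.08 w 0.383 F [-2.2, 0.5, 6.3] q [-1.03, 0.53, 0.48, 1.93, -0.35, 0.76, -0.33]
travel [-27.66, 2.77, -7.55] rot [0.001, 0.0, -0.002] dist mm 288
```

```bash
python3 -m crank '{"rot":[[0,0,0],[0,0,0],[0,0,0],[0,0,0],[0,0,0],[0,0,0],[0,0,0],[0,0,0]],"travel":[[0,0,-1],[0,0.1,-3],[-1,0.3,-5.5],[-4,0.7,-7],[-8,1.1,-7],[-12,1.5,-7],[-16,1.9,-7],[-19,2.3,-7]],"jaw":[0,0,0,0,0,0,0,0]}'
python3 - <<'E'
from h import *
st(); go(540.7,37.8,68.4,1)
E
```

```text
time_s: 31.22
tcp_pos: [534.5, 121.0, 135.3]
orientation: [0.001, 0.702, 0.712, 0.001]
wrist_force: [0.3, -0.1, -1.1]
width: 0.382
t 31.22 p [534.5, 121.0, 135.3] jaw 0.81 tilt 0.11 w 0.382 F [0.3, -0.1, -1.1] q [-0.81, 0.37, 0.58, 2.0, -0.27, 0.84, -0.07]
travel [-8.32, 0.49, 6.69] rot [0.002, 0.0, -0.003] dist mm 107
```

```bash
python3 -m crank '{"rot":[[0,0,0],[0,0,0],[0,0,0],[0,0,0],[0,0,0],[0,0,0],[0,0,0],[0,0,0]],"travel":[[-3.5,0.2,0.1],[-6.5,0.4,0.4],[-8.1,0.5,1.2],[-8.3,0.5,3],[-8.3,0.5,4.5],[-8.3,0.5,5.7],[-8.3,0.5,6.1],[-8.3,0.5,6.2]],"jaw":[0,0,0,0,0,0,0,0]}'
python3 - <<'E'
from h import *
st(); K,T=cam("wrist"); im=cams.get_image("wrist"); save("w23",im); np.savez("w23.npz",K=K,T=T); st(); go(540.7,37.8,68.4,1)
E
```

```text
time_s: 31.88
tcp_pos: [540.4, 38.2, 72.9]
orientation: [0.0, 0.702, 0.712, 0.0]
wrist_force: [-0.6, -0.9, -1.0]
width: 0.379
t 31.88 p [540.4, 38.2, 72.9] jaw 0.83 tilt 0.05 w 0.379 F [-0.6, -0.9, -1.0] q [-0.62, 0.45, 0.54, 2.06, -0.35, 0.72, 0.16]
t 31.93 p [540.7, 38.2, 73.3] jaw 0.83 tilt 0.08 w 0.378 F [0.3, 0.3, -1.8] q [-0.63, 0.45, 0.54, 2.06, -0.35, 0.72, 0.16]
travel [-0.04, -0.0, 0.49] rot [0.001, 0.0, -0.003] dist mm 5
```

View pics/w23.png

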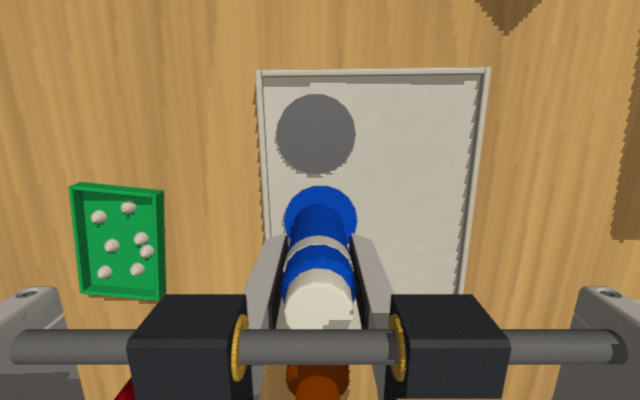

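```bash
python3 - <<'E'
from h import *
d=np.load("w23.npz"); print(ray(d["K"],d["T"],[(316,135),(321,222)],7).round(1).tolist())
E
python3 -m crank '{"rot":[[0,0,0],[0,0,0],[0,0,0],[0,0,0],[0,0,0],[0,0,0],[0,0,0],[0,0,0]],"travel":[[0,0,0.2],[0,0,0.4],[0,0,0.5],[0,0,0.5],[0,0,0.5],[0,0,0.5],[0,0,0.5],[0,0,0.5]],"jaw":[0,0,0,0,0.1,0.75,0.75,0.75]}'; python3 -m crank '{"rot":[[0,0,0],[0,0,0],[0,0,0],[0,0,0],[0,0,0],[0,0,0]],"travel":[[0,0,0],[0,0,0],[0,0,-1],[0,0,-4],[0,0,-8],[0,0,-11]],"jaw":[0.75,0.75,0.75,0.75,0.75,0.75]}'
python3 - <<'E'
from h import *
st(); save("w24",cams.get_image("wrist")); st(); go(541,366,180,1)
E
```

```text
[[537.6, 99.6, 7.0], [541.9, 37.2, 7.0]]
time_s: 32.6
tcp_pos: [540.8, 38.2, 68.4]
orientation: [0.001, 0.702, 0.712, 0.0]
wrist_force: [-0.4, 0.0, -0.7]
width: 0.557
time_s: 33.1
tcp_pos: [540.7, 37.5, 181.2]
orientation: [0.001, 0.702, 0.712, 0.0]
wrist_force: [0.8, 1.2, 1.1]
width: 0.751
t 33.1 p [540.7, 37.5, 181.2] jaw 0.76 tilt 0.12 w 0.751 F [0.8, 1.2, 1.1] q [-0.72, 0.29, 0.64, 1.98, -0.22, 0.93, 0.04]
t 33.15 p [543.2, 37.6, 186.1] jaw 0.73 tilt 0.47 w 0.747 F [4.6, -0.5, 6.4] q [-0.72, 0.29, 0.64, 1.97, -0.21, 0.94, 0.04]
travel [32.84, 0.19, 0.66] rot [0.008, -0.002, -0.005] dist mm 328
```

View pics/w24.png

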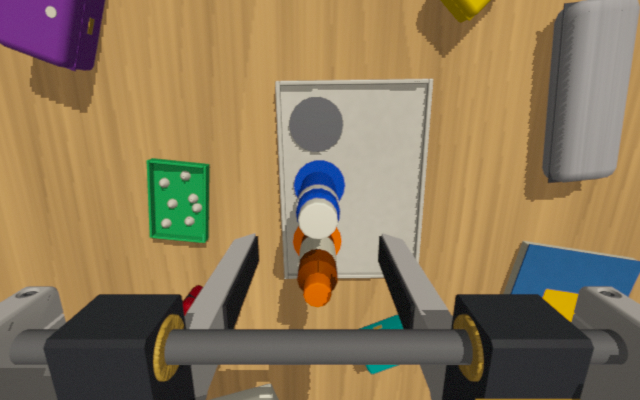

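Spray stands on blue (319,195). Now the caddy.

```bash
python3 -m crank '{"rot":[[0,0,0],[0,0,0],[0,0,0],[0,0,0],[0,0,0],[0,0,0],[0,0,0],[0,0,0]],"travel":[[3,0,0],[7,0,0],[11,0,0],[15,0,0],[19,0.1,0],[23,0.2,0],[27,0.2,0],[30,0.2,0]],"jaw":[0.75,0.75,0.75,0.75,0.75,0.75,0.75,0.75]}'; python3 -m crank '{"rot":[[0,0,0],[0,0,0],[0,0,0],[0,0,0]],"travel":[[1.5,0,0],[2.2,0.1,0],[2.2,0.1,0.2],[2.2,0.1,0.2]],"jaw":[0.75,0.75,0.75,0.75]}'
python3 - <<'E'
from h import *
st(); K,T=cam("wrist"); im=cams.get_image("wrist"); save("w25",im); print(proj(K,T,[[541,366,103]]).round(0).tolist()); st(); go(541,366,65.2,1)
E
```

```text
time_s: 33.82
tcp_pos: [540.6, 341.3, 187.1]
orientation: [0.002, 0.702, 0.712, 0.004]
wrist_force: [1.4, -0.1, 0.1]
width: 0.755
time_s: 34.15
tcp_pos: [541.6, 361.4, 185.0]
orientation: [0.002, 0.702, 0.712, 0.003]
wrist_force: [-0.4, -0.3, -0.8]
width: 0.749
t 34.15 p [541.6, 361.4, 185.0] jaw 0.76 tilt 0.46 w 0.749 F [-0.4, -0.3, -0.8] q [-1.08, 0.46, 0.53, 1.73, -0.27, 1.02, -0.44]
[[317.0, 208.0]]
t 34.2 p [541.8, 360.9, 185.2] jaw 0.71 tilt 0.47 w 0.746 F [0.5, -0.6, -0.5] q [-1.08, 0.46, 0.53, 1.73, -0.27, 1.02, -0.44]
travel [0.49, -0.17, 12.0] rot [0.008, -0.001, -0.005] dist mm 120
```

View pics/w25.png

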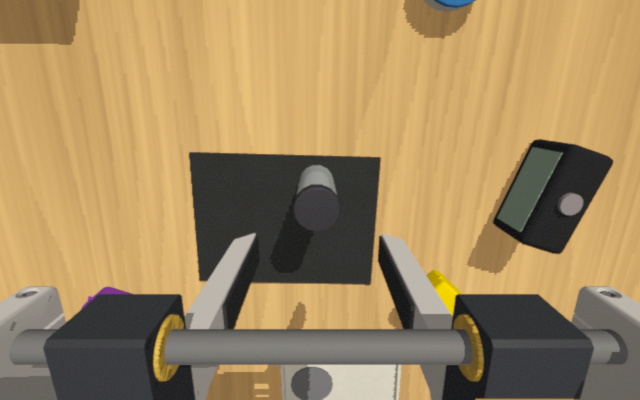

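```bash
python3 -m crank '{"rot":[[0.007,-0.001,-0.005],[0.007,-0.001,-0.005],[0.007,-0.001,-0.005],[0.007,-0.001,-0.005],[0.007,-0.001,-0.005],[0.007,-0.001,-0.005],[0.007,-0.001,-0.005],[0.007,-0.001,-0.005]],"travel":[[0.3,-0.1,1.5],[0.45,-0.15,4],[0.45,-0.15,7],[0.45,-0.15,9.5],[0.45,-0.15,11.2],[0.45,-0.15,11.9],[0.45,-0.15,12],[0.45,-0.15,12]],"jaw":[0.75,0.75,0.75,0.75,0.75,0.75,0.75,0.7]}' 20; python3 -m crank '{"rot":[[0,0,0],[0,0,0],[0,0,0],[0,0,0],[0,0,0],[0,0,0],[0,0,0],[0,0,0]],"travel":[[0,0,0],[0,0,0],[0,0,0],[0,0,0],[0,0,0],[0,0,0],[0,0,0],[0,0,0]],"jaw":[0,0,0,0,0,0,0,0]}'
python3 - <<'E'
from h import *
st(); go(538,100,140,1)
E
```

```text
time_s: 34.87
tcp_pos: [541.7, 364.6, 65.5]
orientation: [0.0, 0.701, 0.713, 0.0]
wrist_force: [0.9, 0.4, 0.1]
width: 0.72
time_s: 35.53
tcp_pos: [541.7, 364.9, 65.9]
orientation: [0.0, 0.701, 0.713, 0.001]
wrist_force: [-2.2, -0.5, 6.2]
width: 0.386
t 35.53 p [541.7, 364.9, 65.9] jaw 0.93 tilt 0.08 w 0.386 F [-2.2, -0.5, 6.2] q [-1.03, 0.6, 0.46, 1.8, -0.35, 0.82, -0.38]
travel [-26.48, -0.79, -7.42] rot [0.001, -0.0, -0.001] dist mm 275
```

```bash
python3 -m crank '{"rot":[[0,0,0],[0,0,0],[0,0,0],[0,0,0],[0,0,0],[0,0,0],[0,0,0],[0,0,0]],"travel":[[0,0,-1],[0,0,-3],[-1,0,-5.5],[-4,-0.1,-7],[-8,-0.2,-7],[-12,-0.3,-7],[-16,-0.5,-7],[-19,-0.6,-7]],"jaw":[0,0,0,0,0,0,0,0]}'
python3 - <<'E'
from h import *
st(); go(538.2,100,69.9,1)
E
```

```text
time_s: 36.2
tcp_pos: [538.3, 171.4, 136.6]
orientation: [0.0, 0.702, 0.712, 0.001]
wrist_force: [0.2, -0.2, -1.7]
width: 0.387
t 36.2 p [538.3, 171.4, 136.6] jaw 0.83 tilt 0.09 w 0.387 F [0.2, -0.2, -1.7] q [-0.86, 0.39, 0.55, 1.96, -0.26, 0.86, -0.16]
travel [-7.14, -0.13, 6.67] rot [0.002, -0.0, -0.003] dist mm 98
```

```bash
python3 -m crank '{"rot":[[0,0,0],[0,0,0],[0,0,0],[0,0,0],[0,0,0],[0,0,0],[0,0,0],[0,0,0]],"travel":[[-3.5,0,0.1],[-6,-0.1,0.4],[-7,-0.1,1.2],[-7.1,-0.1,3],[-7.1,-0.1,4.5],[-7.1,-0.1,5.7],[-7.1,-0.1,6.1],[-7.1,-0.1,6.2]],"jaw":[0,0,0,0,0,0,0,0]}'
python3 - <<'E'
from h import *
st(); K,T=cam("wrist"); im=cams.get_image("wrist"); save("w26",im); np.savez("w26.npz",K=K,T=T); st(); go(538.2,100,69.9,1)
E
```

```text
time_s: 36.87
tcp_pos: [538.1, 100.4, 74.1]
orientation: [0.0, 0.702, 0.712, 0.0]
wrist_force: [-0.5, 0.2, -1.2]
width: 0.389
t 36.87 p [538.1, 100.4, 74.1] jaw 0.85 tilt 0.03 w 0.389 F [-0.5, 0.2, -1.2] q [-0.72, 0.45, 0.52, 2.04, -0.33, 0.72, 0.03]
t 36.92 p [538.4, 100.5, 74.5] jaw 0.85 tilt 0.06 w 0.388 F [-0.2, 0.5, -1.8] q [-0.72, 0.45, 0.52, 2.04, -0.33, 0.73, 0.03]
travel [-0.05, -0.02, 0.46] rot [0.001, -0.0, -0.003] dist mm 5
```

View pics/w26.png

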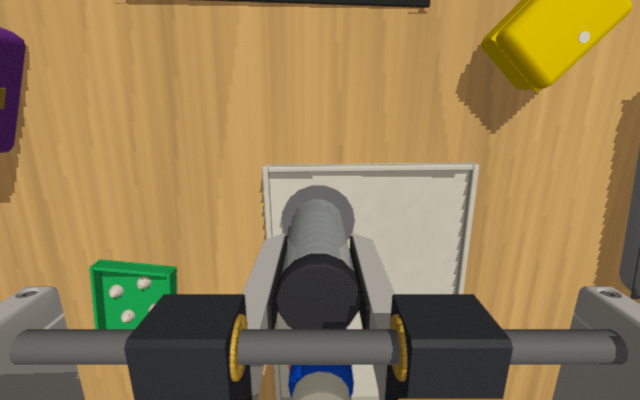

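```bash
python3 -m crank '{"rot":[[0,0,0],[0,0,0],[0,0,0],[0,0,0],[0,0,0],[0,0,0],[0,0,0],[0,0,0]],"travel":[[0,0,0.2],[0,0,0.4],[0,0,0.46],[0,0,0.46],[0,0,0.46],[0,0,0.46],[0,0,0.46],[0,0,0.46]],"jaw":[0,0,0,0,0.1,0.75,0.75,0.75]}'; python3 -m crank '{"rot":[[0,0,0],[0,0,0],[0,0,0],[0,0,0],[0,0,0],[0,0,0],[0,0,0],[0,0,0]],"travel":[[0,0,0],[0,0,0],[0,0,-1],[0,0,-4],[0,0,-8],[0,0,-12],[-2,0,-15],[-4,0,-15]],"jaw":[0.75,0.75,0.75,0.75,0.75,0.75,0.75,0.75]}'; python3 -m crank '{"rot":[[0,0,0],[0,0,0],[0,0,0],[0,0,0]],"travel":[[-3,0,0],[-5,0,0],[-5,0,0],[-5,0,0]],"jaw":[0.75,0.75,0.75,0.75]}'
python3 - <<'E'
from h import *
st(); K,T=cam("wrist"); save("w27",cams.get_image("wrist")); np.savez("w27.npz",K=K,T=T); save("scene2",cams.get_image("scene")); im=cams.get_image("side");save("side2",im)
save("s2c",crop(load("scene2"),280,140,420,260,5)); save("s2d",crop(im,310,130,430,245,5))
E
```

```text
time_s: 37.58
tcp_pos: [538.6, 100.5, 70.1]
orientation: [0.0, 0.702, 0.712, 0.001]
wrist_force: [-0.3, 0.3, 0.0]
width: 0.565
time_s: 38.25
tcp_pos: [541.4, 60.7, 226.4]
orientation: [0.002, 0.701, 0.713, 0.004]
wrist_force: [1.3, 0.6, 0.6]
width: 0.749
time_s: 38.58
tcp_pos: [542.2, 9.7, 227.0]
orientation: [0.002, 0.702, 0.712, 0.005]
wrist_force: [0.5, 0.9, -0.2]
width: 0.75
t 38.58 p [542.2, 9.7, 227.0] jaw 0.78 tilt 0.58 w 0.75 F [0.5, 0.9, -0.2] q [-0.7, 0.23, 0.67, 1.94, -0.17, 1.02, 0.05]
```

View pics/w27.png

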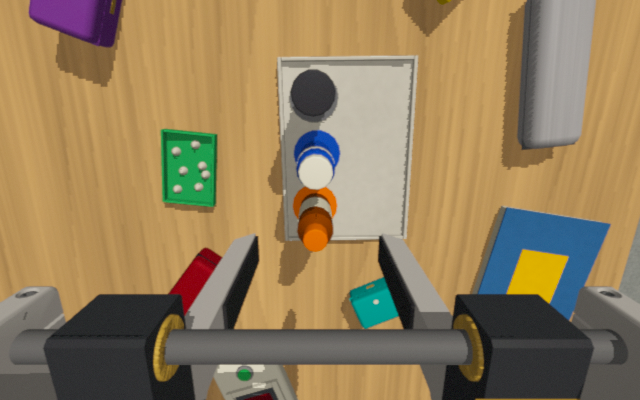

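View pics/scene2.png

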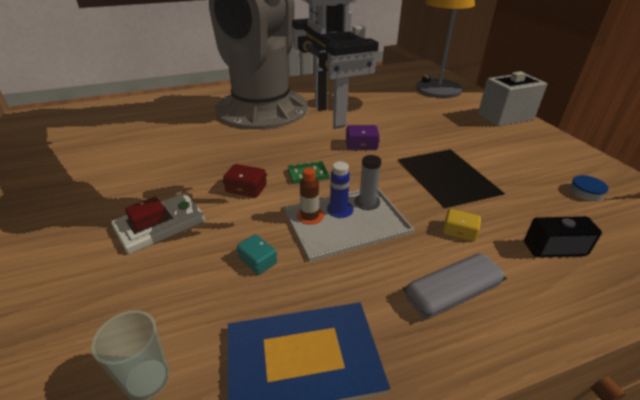

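View pics/s2c.png

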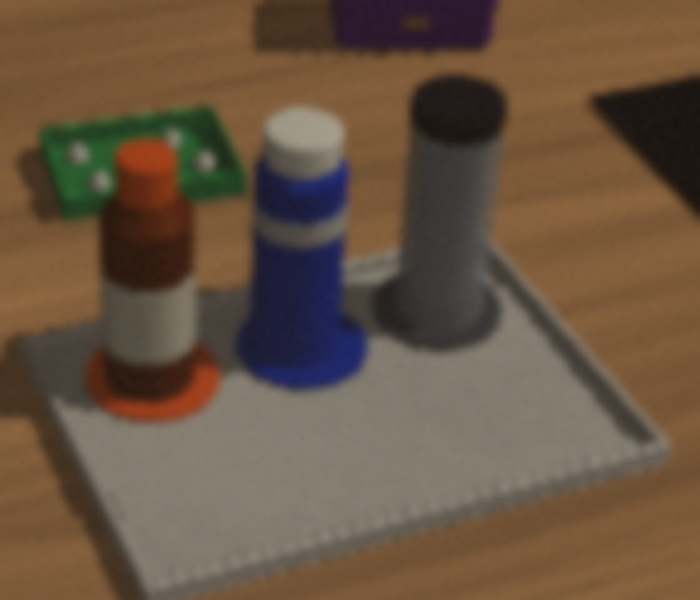

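View pics/s2d.png

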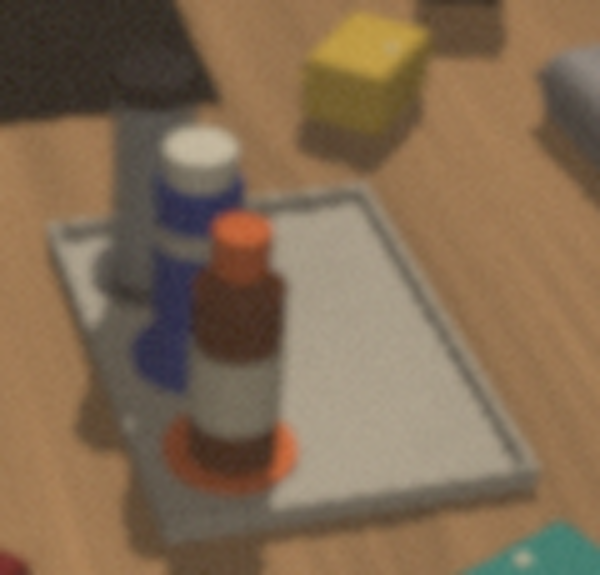

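The three caps are within about 3 crop pixels (1 mm) of where they started, when they were centred on the coasters. The dock at (150,220) looks different in this view, so I'll check it.

Run:
```python
from h import *
a=crop(load("scene1"),105,185,210,255,6);b=crop(load("scene2"),105,185,210,255,6)
save("dk",cv2.resize(np.vstack([a,b]),None,fx=.7,fy=.7)); save("dk2",cv2.resize(np.hstack([crop(load(n),290,285,420,400,5) for n in("side1","side2")]),None,fx=.6,fy=.6))
```

```text
(no output)
```

View pics/dk.png

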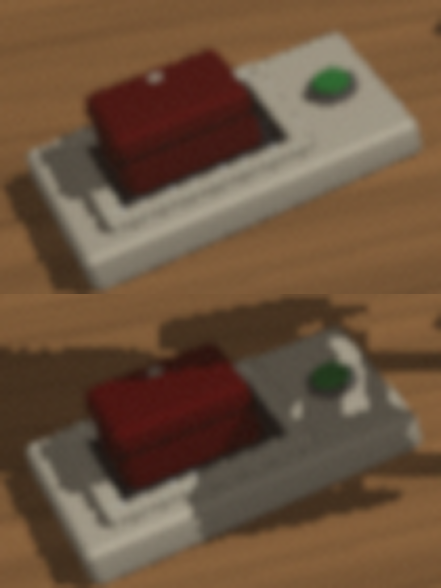

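View pics/dk2.png

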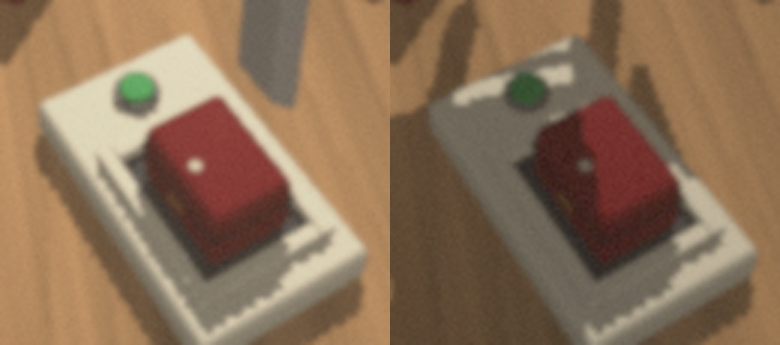

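It is only the arm's shadow: the case lies flat and unmoved. The dome tray is untouched and the arm is clear, so I'll hand in.

```bash
python3 -c "
from h import *
st(); print(order.hand_in())"
```

```text
t 38.73 p [542.2, 11.7, 226.3] jaw 0.98 tilt 0.52 w 0.75 F [0.1, 0.4, 0.0] q [-0.7, 0.23, 0.66, 1.94, -0.17, 1.02, 0.05]
the job is handed in; nothing more can be done
None
```

I moved the caddy, spray and ear drops to the black mat and set the dark red case in the dock recess. Then I stood the three back on their coasters: ear drops on orange, spray on blue, caddy on grey. I handed in at 38.7 s of the allowed 141 s.

**Last checks**
- **Case:** it lies flat, measured about 2.4 mm from the recess centre and aligned with the recess (both at 19.0°).
- **Caddy, drops and spray:** all three look upright in the final pictures. Their caps are within about 1 mm of where they started. The grippers let go of them within 1–2 mm of the measured coaster centres.
- **Dome tray and arm:** the dome tray looks unmoved in the pictures. The open gripper is clear of everything, and the wrist force was about 0.

**Checks that failed or disagreed**
- My colour-mask fits for the grey and blue coasters failed in some views, so I used hand-picked centres there. They agreed to within about 2 mm.
- The scene and side cameras disagreed by 3–8 mm on some early points. I relied on the wrist camera instead.
- The dock looked different in the last scene picture. A zoom showed this was only the arm's shadow.

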